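Load and start the scent carousel

ROBOT

A 6-joint arm with a two-finger parallel gripper is mounted at the origin on the work surface. World frame = base frame: x ahead of the robot, y to its left, z up, the work surface at z = 0. Lengths are in m, angles in degrees, forces in N, time in s.
With the tool pointing down it reaches from about 0.3 to 0.75 m from the base axis. Payload 8.5 kg.
Tool frame: the origin (TCP) lies midway between the tips of the shut fingers; the grasp point (between the pads) lies 19 mm behind it; z points along the fingers, y is the direction in which the jaws open and shut (so a half turn about z gives the same grasp; the last joint's range is limited). The gripper opens to 85 mm and grips with 20 to 120 N. Pads are 22 mm wide; open, the fingers measure 114 mm over their backs; the gripper's body (76 mm by 85 mm) begins 54 mm behind the grasp point. The pads swing forward as they close: fully open they stand 13 mm farther back than shut.
Start: joints at [60.143, 21.807, 74.336, -0, 83.858, -12.336], TCP at [0.166, 0.524, 0.231] pointing down, gripper open.
Joint ranges: [-178.18, 178.18], [-50.72, 133.34], [12.68, 142.11], [-81.47, 261.47], [9.98, 163.14], [-165.26, 165.26]. Speed limits (degrees/s): [136.94, 136.94, 180, 180, 180, 180].

INTERFACE

Orientations are given as a 3x3 rotation matrix whose columns are the frame's x, y, z axes.
In Python, from rig import status, eyes, env gives the robot as it stands. The module is installed in compiled form; this text tells all that it offers.
- The arm moves only by the tool play_rows, never from a script. Its argument "targets" is text: rows parted by semicolons, each of 5 numbers parted by spaces: the shift along the tool's x, y, z in m, then the turn about the tool's z in rad, then the closure, from 0 (fully open) to 1 (shut). A call has 1 to 5 rows; each row is the pose to reach, as a shift and turn from the pose commanded when the call began, along the tool's axes at that moment; what a row does not reach only later rows make up. A row lasts 1/10 s, in which the tool goes at most 50 mm and 8.59 degrees, less where a joint would pass 70% of its speed; a pose out of reach is approached as far as the arm can. A call with a gripper value outside its range is refused whole. The fingers move at their own pace and stop on an object; "force" is the grip in N (left out, the last holds). Time passes only in rows, so rows that repeat a pose let the fingers close. It gives the time, the measured TCP pose, the force and the opening at its end, in the units of the state.
- status.observe(): the state, without advancing time (a new reading comes with each control period).
- eyes.get_image(name): name is "scene" or "top" or "wrist"; returns a dict with "pixels" (400x640x3 uint8, red, green, blue), "range_z" (400x640 float32, m along the optical axis (not along the pixel's ray), 0 where there is no reading), "mtx" (3x3 intrinsics, pixels), "world_to_cam" (4x4, takes a point from world to camera coordinates); the wrist camera has in their place "T_tool_cam" (4x4, takes a point from camera to tool coordinates, whose origin is the TCP and whose axes are the flange's). Camera axes: x right, y up, looking along -z (the intrinsics and any distortion apply to the point x, -y, -z); pixel columns grow to the right and rows downward; lengths in m; the calibration is good to about 2 mm. A picture is of the moment at which its call begins: read the wrist's pose just before it.
- env.close_job(): hands the job in, once; it reports no verdict.
The state is a dict: "time_s": time; "q": joint angles; "qvel": joint speeds; "joint_efforts": joint torques, N m; "position": TCP position; "tool_rot": TCP orientation; "ft_force": force on the tool from outside, world axes, zero at the start; "wrist_torque": the same for the moment, N m; "grip_width": finger opening in m.
Only numpy, scipy, OpenCV 4.12 (cv2) and the standard library are available. Lean on these libraries where they do the work, as an engineer would, in place of code of your own. Each camera call takes 0.05 s, during which the arm holds its last target.

TASK

Set the aroma diffuser going for the next guest: stand every scent pod on the shelf (there may be three or four) upright on the carousel ring of its own colour, then turn the carousel counter-clockwise (it has a steel post to turn it by) until it comes to its stop. Then press the keys on the pad one at a time, each fully down and let up again, in the order white, orange, purple, black and then white once more. At the end every pod must still stand on its own ring with the carousel at its stop, and the vase, bell, flask and yoga block must be left where they are.

Things in the scene. Friction and masses are not known exactly. Their poses are not given: they have to be found in the camera images.
- carousel (a joint): the light-wood carousel, a flat disc 240 mm across on a fixed foot, its top 18 mm above the shelf; turns about a vertical axis through hub. Value in rad: 0 at the loading end, growing counter-clockwise seen from above, hard stop at 1.6 (the run position). It starts between 0 and 0.35. Light friction (about 1 N at the post) holds it where it is left; it has no spring
- hub (a point): centre of the carousel's top, on its axis, 18 mm above the shelf; fixed
- post_top (a point): centre of the top of the steel turning post that stands on the carousel 100 mm from the axis, midway between the red and the green ring in angle: 14 mm in diameter, standing 48 mm above the carousel's top (its top 66 mm above the shelf). Moves with the carousel; a green mark on the shelf just outside the rim shows where the post comes at the stop
- ring_red (a point): centre of the red ring painted flat on the carousel's top (62 mm outside, 44 mm inside, no lip), 65 mm from the axis; moves with the carousel. The four rings are 90 degrees apart
- ring_yellow (a point): centre of the yellow ring painted flat on the carousel's top (62 mm outside, 44 mm inside, no lip), 65 mm from the axis; moves with the carousel. The four rings are 90 degrees apart
- ring_blue (a point): centre of the blue ring painted flat on the carousel's top (62 mm outside, 44 mm inside, no lip), 65 mm from the axis; moves with the carousel. The four rings are 90 degrees apart
- ring_green (a point): centre of the green ring painted flat on the carousel's top (62 mm outside, 44 mm inside, no lip), 65 mm from the axis; moves with the carousel. The four rings are 90 degrees apart
- pod_red: red scent pod with a white band: a loose upright cylinder 44 mm in diameter, 34 mm high, about 0.12 kg; origin at the centre of its underside, z up. May be absent
- pod_yellow: yellow scent pod with a white band: a loose upright cylinder 44 mm in diameter, 34 mm high, about 0.12 kg; origin at the centre of its underside, z up. May be absent
- pod_blue: blue scent pod with a white band: a loose upright cylinder 44 mm in diameter, 34 mm high, about 0.12 kg; origin at the centre of its underside, z up. May be absent
- pod_green: green scent pod with a white band: a loose upright cylinder 44 mm in diameter, 34 mm high, about 0.12 kg; origin at the centre of its underside, z up. May be absent
- key_white (a joint): travel of the white spring key, in m: 0 up, 0.006 fully down (about 5 N); it counts as pressed beyond 0.004 and springs back by itself
- key_white_top (a point): centre of the top face of the white key, a round key 30 mm across, pressed straight down. The four keys stand 64 mm apart in a two by two block, in any order, on a fixed aluminium plate 160 mm square and 12 mm thick, centred among the four keys
- key_orange (a joint): travel of the orange spring key, in m: 0 up, 0.006 fully down (about 5 N); it counts as pressed beyond 0.004 and springs back by itself
- key_orange_top (a point): centre of the top face of the orange key, a round key 30 mm across, pressed straight down. The four keys stand 64 mm apart in a two by two block, in any order, on a fixed aluminium plate 160 mm square and 12 mm thick, centred among the four keys
- key_purple (a joint): travel of the purple spring key, in m: 0 up, 0.006 fully down (about 5 N); it counts as pressed beyond 0.004 and springs back by itself
- key_purple_top (a point): centre of the top face of the purple key, a round key 30 mm across, pressed straight down. The four keys stand 64 mm apart in a two by two block, in any order, on a fixed aluminium plate 160 mm square and 12 mm thick, centred among the four keys
- key_black (a joint): travel of the black spring key, in m: 0 up, 0.006 fully down (about 5 N); it counts as pressed beyond 0.004 and springs back by itself
- key_black_top (a point): centre of the top face of the black key, a round key 30 mm across, pressed straight down. The four keys stand 64 mm apart in a two by two block, in any order, on a fixed aluminium plate 160 mm square and 12 mm thick, centred among the four keys
- vase: black ceramic vase, 90 mm across at most, 180 mm high; origin at the centre of its underside; to be left alone
- bell: stainless steel hand bell, 72 mm across, 96 mm high; origin at the centre of its underside; to be left alone
- flask: aluminium flask with twist cap, 66 mm across, 200 mm high; origin at the centre of its underside; to be left alone
- block: bamboo yoga block lying flat, 100 (x) x 228 (y) x 75 mm high; origin at the centre of its underside; to be left alone
- fan: white desk fan on a fixed round base 150 mm across, 295 mm high, its grille 210 mm across in a plane along the fan's x axis and facing its -y; fixed; origin at the centre of its underside

How it is judged (in metres and radians):
On the way, in this order (a step that is already met when the one before it is completed fails the run):
1. every pod present stands on the ring of its own colour, the carousel still in its loading half (horizontal distance between pod_red and ring_red below 0.012 m and z of pod_red in the frame of ring_red between -0.006 and 0.006 m and angle between each of pod_red, pod_yellow, pod_blue, pod_green's own z axis and vertical below 0.15 rad and linear speed of each of pod_red, pod_yellow, pod_blue, pod_green below 0.03 m/s and horizontal distance between pod_yellow and ring_yellow below 0.012 m and z of pod_yellow in the frame of ring_yellow between -0.006 and 0.006 m and horizontal distance between pod_blue and ring_blue below 0.012 m and z of pod_blue in the frame of ring_blue between -0.006 and 0.006 m and horizontal distance between pod_green and ring_green below 0.012 m and z of pod_green in the frame of ring_green between -0.006 and 0.006 m and value of joint carousel below 0.6 rad), for 0.3 s.
2. the carousel has been turned to its stop (value of joint carousel above 1.5 rad and velocity of joint carousel below 0.1 rad/s), for 0.3 s.
3. the white key is pressed fully down, alone (value of joint key_white above 0.004 m and value of joint each of key_orange, key_purple, key_black below 0.002 m), for 0.1 s.
4. the orange key is pressed fully down, alone (value of joint key_orange above 0.004 m and value of joint each of key_white, key_purple, key_black below 0.002 m), for 0.1 s.
5. the purple key is pressed fully down, alone (value of joint key_purple above 0.004 m and value of joint each of key_white, key_orange, key_black below 0.002 m), for 0.1 s.
6. the black key is pressed fully down, alone (value of joint key_black above 0.004 m and value of joint each of key_white, key_orange, key_purple below 0.002 m), for 0.1 s.
7. the white key is pressed fully down, alone, once more (all of step 3), for 0.1 s.
At the end, for the whole second after the job is handed in: every pod present stands upright at rest on the ring of its colour (within 12 mm of its centre), the carousel is at its stop (over 1.5 rad) and all keys are up again (horizontal distance between pod_red and ring_red below 0.012 m and z of pod_red in the frame of ring_red between -0.006 and 0.006 m and angle between each of pod_red, pod_yellow, pod_blue, pod_green's own z axis and vertical below 0.15 rad and linear speed of each of pod_red, pod_yellow, pod_blue, pod_green below 0.03 m/s and horizontal distance between pod_yellow and ring_yellow below 0.012 m and z of pod_yellow in the frame of ring_yellow between -0.006 and 0.006 m and horizontal distance between pod_blue and ring_blue below 0.012 m and z of pod_blue in the frame of ring_blue between -0.006 and 0.006 m and horizontal distance between pod_green and ring_green below 0.012 m and z of pod_green in the frame of ring_green between -0.006 and 0.006 m and value of joint carousel above 1.5 rad and value of joint each of key_white, key_orange, key_purple, key_black below 0.002 m); the robot touches nothing.
It fails at once if two keys down at once (value of joint each of key_white, key_orange above 0.003 m or value of joint each of key_white, key_purple above 0.003 m or value of joint each of key_white, key_black above 0.003 m or value of joint each of key_orange, key_purple above 0.003 m or value of joint each of key_orange, key_black above 0.003 m or value of joint each of key_purple, key_black above 0.003 m).
It fails at once if a key pressed before the carousel has been turned to its stop (value of joint any of key_white, key_orange, key_purple, key_black above 0.004 m and value of joint carousel below 1.4 rad).
It fails at once if vase, bell, flask or yoga block shifted by over 4 cm or tipped over (distance of any of vase, bell, flask, block from where it was at the start of the episode above 0.04 m or angle between any of vase, bell, flask, block's own z axis and vertical above 0.4 rad).
Of pod_red, pod_yellow, pod_blue, pod_green only 3 to 4 are there at a start; the rules pass over those that are not, and their reading is None.
At some moment in a run one of pod_red, pod_yellow, pod_blue, pod_green may be knocked a few centimetres aside while the robot is not near it.
It also fails if it takes over 210 s, if anything falls off the work surface, if the arm or the gripper's body presses on something with over 40 N, if the wrist force passes 120 N, or if a joint passes its speed limit or range.

## Working session

There is one attempt and no reset: what is moved stays moved. The work goes in short steps, Python scripts to look and compute and a tool call to move; the robot and the scene stay as the last step left them, time stands still between calls to the robot, and variables do not carry over. Pictures are saved under pics/ and viewed, and the job is handed in when it is done.

Besides the shell and the picture viewer there is one more tool, called after "Request:" by a JSON object that holds its "api" and its "payload". play_rows: Moves the arm, as the interface text tells. Its arguments: {"type":"object","properties":{"targets":{"type":"string"},"force":{"type":"number"}},"required":["targets"]}

```bash
mkdir -p pics; cat > h.py <<'E'
import numpy as np, cv2
from rig import status, eyes, env
def snap(n,tag):
    s=status.observe(); im=eyes.get_image(n)
    cv2.imwrite(f'pics/{tag}.png',im['pixels'][:,:,::-1]); 
    return s,im
E
python3 - <<'E'
from h import *
for n in ['scene','top','wrist']:
    s,im=snap(n,'a_'+n); print(n,{k:(v if k not in('pixels','range_z') else v.shape) for k,v in im.items()})
print(s)
E
```

```text
scene {'pixels': (400, 640, 3), 'range_z': (400, 640), 'mtx': array([[370.48409776,   0.        , 323.95355637],
       [  0.        , 370.48409776, 197.49910415],
       [  0.        ,   0.        ,   1.        ]]), 'world_to_cam': array([[-0.06234053,  0.99804142,  0.00519534, -0.0292037 ],
       [-0.66391571, -0.04535565,  0.7464307 ,  0.33445781],
       [ 0.74520439,  0.04308362,  0.66544287, -1.72045038],
       [ 0.        ,  0.        ,  0.        ,  1.        ]])}
top {'pixels': (400, 640, 3), 'range_z': (400, 640), 'mtx': array([[502.58263805,   0.        , 319.60000877],
       [  0.        , 502.58263805, 199.72033199],
       [  0.        ,   0.        ,   1.        ]]), 'world_to_cam': array([[ 7.60627467e-03, -9.99968163e-01,  2.41193521e-03,
         6.76547084e-02],
       [ 9.74750301e-01,  7.95270956e-03,  2.23156013e-01,
        -5.94630843e-01],
       [-2.23168089e-01,  6.53648645e-04,  9.74779758e-01,
        -1.48672998e+00],
       [ 0.00000000e+00,  0.00000000e+00,  0.00000000e+00,
         1.00000000e+00]])}
wrist {'pixels': (400, 640, 3), 'range_z': (400,
[... 607 characters left out ...]
20663263e-04,
        8.38564538e+01, -1.23363712e+01]), 'qvel': array([-0.0012145 ,  0.00079905, -0.14892534, -0.02720816,  0.00146599,
        0.01329489]), 'joint_efforts': array([ 3.74980766e-03, -4.49219620e+01, -2.31656653e+01, -1.77870193e-04,
        3.62566687e-03,  3.38913128e-05]), 'position': array([0.16543008, 0.52426083, 0.23075894]), 'tool_rot': array([[-9.53619956e-01,  3.01012519e-01, -6.65096978e-04],
       [ 3.01013112e-01,  9.53619323e-01, -1.13711961e-03],
       [ 2.91962090e-04, -1.28458287e-03, -9.99999132e-01]]), 'ft_force': array([-0.76620946, -0.29636341,  0.39919635]), 'wrist_torque': array([0.03571619, 0.03675251, 0.03692975]), 'grip_width': 0.08548490122242673}
```

View pics/a_scene.png

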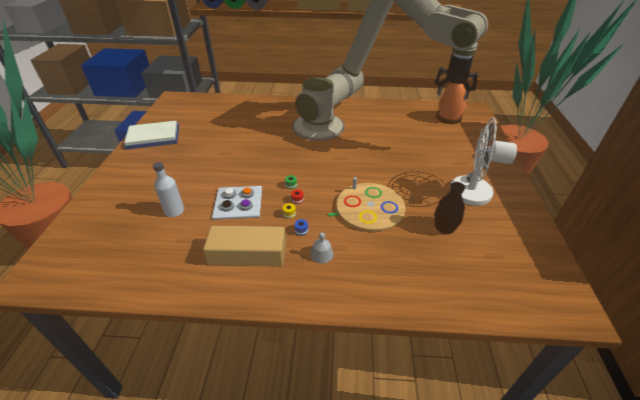

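View pics/a_top.png

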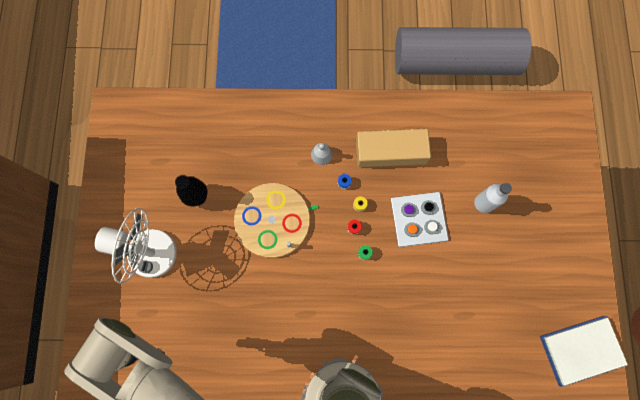

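View pics/a_wrist.png

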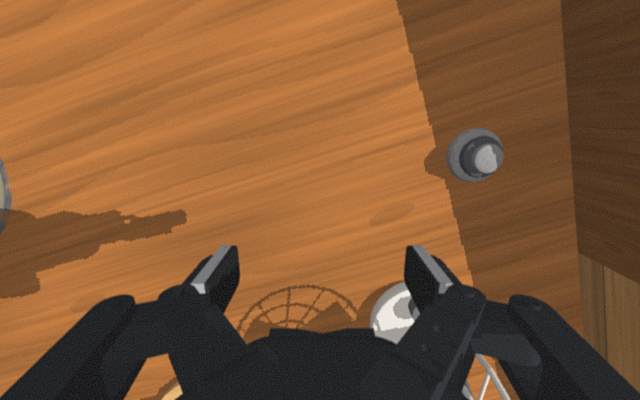

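The scene holds four pods (top view: blue 344,181; yellow 360,204; red 355,227; green 365,253). The carousel is centred at about (272,220) with its post near (290,244). The key pad is near (420,219), with purple top left, black top right, orange bottom left and white bottom right. Next I'll measure positions.

```bash
cat >> h.py <<'E'
def ray(im,u,v,z):
    K=im['mtx'];W=im['world_to_cam'];R=W[:3,:3];t=W[:3,3]
    d=np.array([(u-K[0,2])/K[0,0],-(v-K[1,2])/K[1,1],-1.]); d=R.T@d; c=-R.T@t
    return c+d*(z-c[2])/d[2]
def mask(im,name):
    h=cv2.cvtColor(im['pixels'],cv2.COLOR_RGB2HSV); H,S,V=h[...,0].astype(int),h[...,1],h[...,2]
    sat=(S>150)
    m={'red':((H<6)|(H>174))&(S>190)&(V>110),'yellow':(H>=23)&(H<34)&(S>190)&(V>150),'blue':(H>105)&(H<130)&(S>120)&(V>60),'green':(H>45)&(H<85)&(S>120)&(V>50),
       'purple':(H>130)&(H<155)&(S>100),'orange':(H>=7)&(H<14)&(S>200)&(V>200)}[name]
    return m.astype(np.uint8)
def blobs(im,name,roi,amin=8):
    x0,y0,x1,y1=roi; M=np.zeros((400,640),np.uint8); M[y0:y1,x0:x1]=mask(im,name)[y0:y1,x0:x1]
    n,l,s,c=cv2.connectedComponentsWithStats(M); return [(tuple(s[i]),c[i]) for i in range(1,n) if s[i,4]>=amin],l
E
python3 - <<'E'
from h import *
s,im=snap('top','b'); s,sc=snap('scene','b2')
for n in ['red','yellow','blue','green','purple','orange']:
    b,_=blobs(im,n,(220,120,460,300),4)
    for st,c in b:
        print('top',n,[int(x) for x in st],c.round(1),'z0',ray(im,*c,0.0)[:2].round(4),'z18',ray(im,*c,.018)[:2].round(4),'z34',ray(im,*c,.034)[:2].round(4))
for n in ['red','yellow','blue','green','purple','orange']:
    b,_=blobs(sc,n,(200,160,420,250),4)
    for st,c in b:
        print('sc',n,[int(x) for x in st],c.round(1),'z18',ray(sc,*c,.018)[:2].round(4),'z34',ray(sc,*c,.034)[:2].round(4))
z=cv2.resize(im['pixels'][130:280,220:460,::-1],None,fx=3.3,fy=3.3,interpolation=cv2.INTER_CUBIC)
cv2.imwrite('pics/zt.png',z)
z=cv2.resize(sc['pixels'][165:245,200:420,::-1],None,fx=3.6,fy=3.6,interpolation=cv2.INTER_CUBIC)
cv2.imwrite('pics/zs.png',z)
E
```

```text
top red [283, 214, 18, 19, 95] [291.5 222.9] z0 [0.5328 0.1613] z18 [0.5296 0.1603] z34 [0.5267 0.1594]
top red [348, 220, 14, 14, 130] [354.1 226.2] z0 [ 0.5238 -0.0383] z18 [ 0.5207 -0.0371] z34 [ 0.5179 -0.0359]
top yellow [267, 191, 18, 18, 89] [275.6 199.5] z0 [0.6091 0.2145] z18 [0.605  0.2129] z34 [0.6013 0.2114]
top yellow [354, 197, 13, 13, 120] [360.2 203. ] z0 [ 0.5996 -0.0585] z18 [ 0.5956 -0.057 ] z34 [ 0.592  -0.0557]
top blue [338, 174, 13, 14, 131] [344.1 180.5] z0 [ 0.6742 -0.007 ] z18 [ 0.6694 -0.006 ] z34 [ 0.665  -0.0052]
top blue [243, 207, 18, 18, 100] [251.8 215.4] z0 [0.556  0.2891] z18 [0.5525 0.2866] z34 [0.5494 0.2844]
top green [308, 205, 10, 6, 35] [312.9 207.2] z0 [0.5847 0.0938] z18 [0.5808 0.0936] z34 [0.5774 0.0934]
top green [258, 230, 19, 19, 108] [267.1 239.1] z0 [0.48   0.2376] z18 [0.4774 0.2358] z34 [0.475  0.2341]
top green [359, 245, 14, 14, 137] [365.1 251.8] z0 [ 0.4421 -0.0724] z18 [ 0.4399 -0.0707] z34 [ 0.4379 -0.0693]
top purple [404, 205, 10, 9, 70] [408.6 208.9] z0 [ 0.5816 -0.2144] z18 [ 0.5778 -0.2111] z34 [ 0.5744 -0.2082]
top orang
[... 516 characters left out ...]
.6234 0.2123]
sc blue [382, 202, 5, 3, 5] [384.  202.6] z18 [0.5323 0.2735] z34 [0.55   0.2707]
sc blue [381, 206, 6, 6, 8] [383.  208.9] z18 [0.5647 0.2682] z34 [0.5818 0.2655]
sc blue [388, 208, 10, 5, 12] [393.  210.9] z18 [0.5726 0.3019] z34 [0.5895 0.2985]
sc blue [295, 220, 12, 11, 89] [301.2 224.9] z18 [ 0.6597 -0.0046] z34 [ 0.675  -0.0024]
sc green [285, 175, 12, 10, 79] [290.6 180.1] z18 [ 0.4304 -0.0695] z34 [ 0.4499 -0.066 ]
sc green [365, 187, 17, 11, 58] [372.6 192.4] z18 [0.4803 0.2355] z34 [0.4989 0.2334]
sc green [328, 213, 10, 3, 23] [332.5 213.9] z18 [0.6011 0.0958] z34 [0.6175 0.0962]
sc purple [242, 199, 8, 7, 42] [245.3 202.4] z18 [ 0.5642 -0.2115] z34 [ 0.5813 -0.2055]
```

View pics/zt.png

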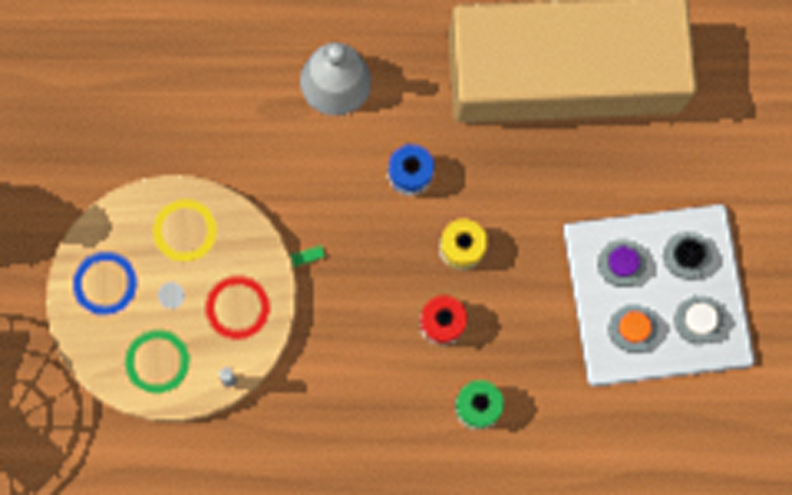

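View pics/zs.png

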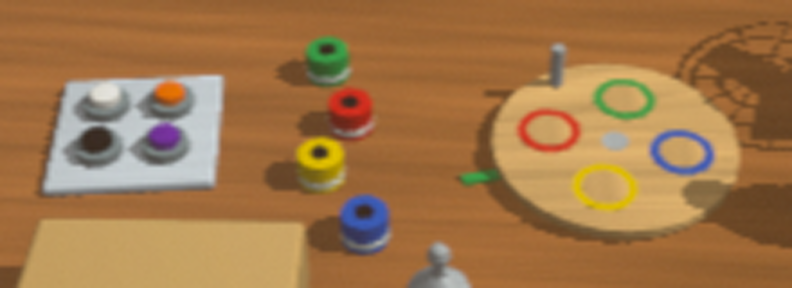

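```bash
python3 - <<'E'
from h import *
s=status.observe(); R=s['tool_rot']
d=np.array([0.08,-0.23,0.02]); print((R.T@d).round(4))
_,im=snap('top','c')
# fan, vase, bell heights from depth
def P(im,u,v):
    K=im['mtx'];W=im['world_to_cam'];z=im['range_z'][v,u]
    c=np.array([(u-K[0,2])/K[0,0]*z,-(v-K[1,2])/K[1,1]*z,-z]); return W[:3,:3].T@(c-W[:3,3])
for n,u,v in [('hub',272,219),('post',289,244),('fan',125,240),('fanbase',160,250),('vase',185,186),('bell',321,148),('podred',354,221),('ringR',283,222),('plate',420,222),('oran',412,228)]: print(n,P(im,u,v).round(3))
E
```

```text
[-0.1455 -0.1953 -0.0199]
hub [0.542 0.223 0.016]
post [0.456 0.164 0.067]
fan [0.447 0.616 0.185]
fanbase [0.44  0.568 0.022]
vase [0.605 0.459 0.182]
bell [0.755 0.069 0.087]
podred [ 0.536 -0.036  0.026]
ringR [0.532 0.187 0.019]
plate [ 0.537 -0.247  0.011]
oran [ 0.514 -0.217  0.03 ]
```

Request:
{"api": "play_rows", "payload": {"targets": "-0.03 -0.039 -0.004 -0.1 0; -0.06 -0.078 -0.008 -0.2 0; -0.09 -0.117 -0.012 -0.3 0; -0.12 -0.156 -0.016 -0.3056 0; -0.1455 -0.195 -0.02 -0.3056 0", "force": 40}}

```text
time_s: 0.8
position: [0.2459, 0.2929, 0.2515]
tool_rot: [[-1.0, -0.0, 0.0], [-0.0, 1.0, 0.0], [-0.0, 0.0, -1.0]]
ft_force: [1.5, -0.7, 1.0]
grip_width: 0.0854
```

Request:
{"api": "play_rows", "payload": {"targets": "-0.025 -0.043 0 0 0; -0.05 -0.085 0 0 0; -0.075 -0.128 0 0 0; -0.1 -0.17 0 0 0; -0.125 -0.21 0 0 0"}}

```text
time_s: 1.3
position: [0.3711, 0.0826, 0.2516]
tool_rot: [[-1.0, 0.001, 0.001], [0.001, 1.0, 0.0], [-0.001, 0.0, -1.0]]
ft_force: [1.5, 0.3, -1.0]
grip_width: 0.0853
```

Request:
{"api": "play_rows", "payload": {"targets": "-0.03 -0.03 0 0 0; -0.06 -0.06 0 0 0; -0.09 -0.09 0 0 0; -0.115 -0.115 0 0 0; -0.115 -0.115 0 0 0"}}

```text
time_s: 1.8
position: [0.4877, -0.0332, 0.2505]
tool_rot: [[-1.0, 0.003, -0.0], [0.003, 1.0, -0.0], [0.0, -0.0, -1.0]]
ft_force: [-0.4, 0.1, 1.0]
grip_width: 0.0851
```

```bash
cat >> h.py <<'E'
def wray(s,im,u,v,z):
    K=im['mtx'];T=im['T_tool_cam'];d=np.array([(u-K[0,2])/K[0,0],-(v-K[1,2])/K[1,1],-1.])
    R=s['tool_rot']; d=R@(T[:3,:3]@d); c=R@T[:3,3]+s['position']; return c+d*(z-c[2])/d[2]
E
python3 - <<'E'
from h import *
s,im=snap('wrist','d'); print(s['position'])
for n in ['red','yellow','blue','green','purple']:
    for st,c in blobs(im,n,(0,0,640,400),60)[0]: print(n,[int(x) for x in st],c.round(1),wray(s,im,*c,.034)[:2].round(4),wray(s,im,*c,.018)[:2].round(4))
E
```

```text
[ 0.48772288 -0.03320043  0.2504965 ]
red [304, 182, 32, 33, 671] [319.7 197.7] [ 0.5177 -0.0362] [ 0.5221 -0.0363]
red [439, 183, 43, 41, 564] [459.7 202.4] [0.5247 0.1518] [0.5294 0.1601]
yellow [468, 233, 43, 38, 579] [488.6 251.2] [0.5969 0.2023] [0.6049 0.2128]
yellow [291, 234, 31, 30, 588] [306.8 248.6] [ 0.5922 -0.0548] [ 0.6    -0.0557]
blue [527, 198, 43, 40, 526] [547.4 217.2] [0.5461 0.2742] [0.5518 0.2878]
blue [327, 277, 28, 30, 627] [340.2 291.3] [ 0.6615 -0.0066] [ 0.6723 -0.0054]
green [276, 121, 34, 34, 796] [292.9 137.3] [ 0.4386 -0.0697] [ 0.4395 -0.0713]
green [498, 144, 46, 44, 639] [520.3 165.2] [0.4747 0.2235] [0.4772 0.2349]
green [396, 228, 24, 14, 179] [406.9 234.6] [0.5712 0.0848] [0.5781 0.09  ]
purple [187, 227, 23, 21, 361] [197.6 237.1] [ 0.5742 -0.2068] [ 0.5812 -0.2145]
```

View pics/d.png

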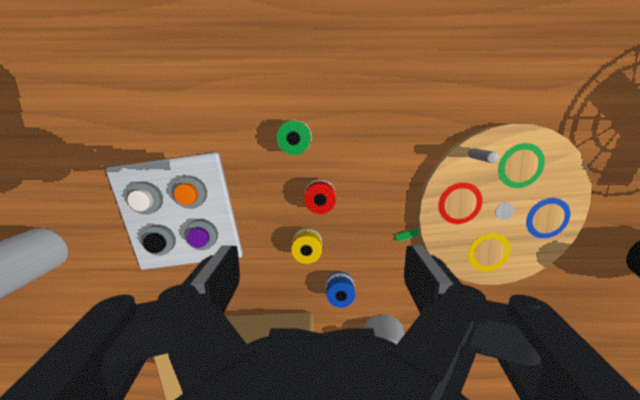

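Request:
{"api": "play_rows", "payload": {"targets": "-0.03 -0.003 0.045 0 0; -0.03 -0.003 0.09 0 0; -0.03 -0.003 0.13 0 0; -0.03 -0.003 0.165 0 0; -0.03 -0.003 0.19 0 0"}}

```text
time_s: 2.35
position: [0.5141, -0.0321, 0.0596]
tool_rot: [[-1.0, -0.001, -0.002], [-0.001, 1.0, 0.001], [0.002, 0.001, -1.0]]
ft_force: [1.9, 0.7, 0.6]
grip_width: 0.0858
```

Request:
{"api": "play_rows", "payload": {"targets": "0 0 0.025 0 0; 0 0 0.045 0 0; 0 0 0.055 0 0; 0 0 0.055 0 0.7; 0 0 0.055 0 0.7"}}

```text
time_s: 2.85
position: [0.5158, -0.0331, 0.0072]
tool_rot: [[-1.0, -0.0, 0.001], [-0.0, 1.0, -0.0], [-0.001, -0.0, -1.0]]
ft_force: [-0.1, -0.7, -0.1]
grip_width: 0.0591
```

Request:
{"api": "play_rows", "payload": {"targets": "0 0 0 0 1; 0 0 0 0 1; 0 0 0 0 1; 0 0 0 0 1; 0 0 0 0 1", "force": 40}}

```text
time_s: 3.35
position: [0.5161, -0.0334, 0.0077]
tool_rot: [[-1.0, 0.0, 0.002], [0.0, 1.0, -0.001], [-0.002, -0.001, -1.0]]
ft_force: [0.2, 0.3, 5.3]
grip_width: 0.043
```

Request:
{"api": "play_rows", "payload": {"targets": "0 0 -0.02 0 1; 0 0 -0.05 0 1; 0 0.02 -0.08 0 1; -0.002 0.05 -0.1 0 1; -0.005 0.085 -0.1 0 1"}}

```text
time_s: 3.85
position: [0.5219, 0.052, 0.11]
tool_rot: [[-1.0, 0.002, 0.007], [0.002, 1.0, -0.001], [-0.007, -0.001, -1.0]]
ft_force: [0.3, 0.0, -1.6]
grip_width: 0.0425
```

Request:
{"api": "play_rows", "payload": {"targets": "0 0.035 0 0 1; -0.002 0.07 0 0 1; -0.0065 0.095 0 0 1; -0.0065 0.1085 0 0 1; -0.0065 0.1085 0 0 1"}}

```text
time_s: 4.35
position: [0.5268, 0.1612, 0.1067]
tool_rot: [[-1.0, -0.002, 0.0], [-0.002, 1.0, 0.0], [-0.0, 0.0, -1.0]]
ft_force: [-0.4, 0.1, -1.5]
grip_width: 0.0429
```

```bash
cat > w.py <<'E'
from h import *
import sys
def go(tag):
    s,im=snap('wrist',tag); print(s['position'].round(4),s['grip_width'].round(4),s['ft_force'].round(1))
    for n in ['red','yellow','blue','green']:
        for st,c in blobs(im,n,(0,0,640,400),40)[0]: print(n,[int(x) for x in st],c.round(1),'z34',wray(s,im,*c,.034)[:2].round(4),'z18',wray(s,im,*c,.018)[:2].round(4),'z52',wray(s,im,*c,.052)[:2].round(4))
go(sys.argv[1])
E
python3 w.py e
```

```text
Traceback (most recent call last):
  File "w.py", line 7, in <module>
    go(sys.argv[1])
    ~~^^^^^^^^^^^^^
  File "w.py", line 4, in go
    s,im=snap('wrist',tag); print(s['position'].round(4),s['grip_width'].round(4),s['ft_force'].round(1))
                                                         ^^^^^^^^^^^^^^^^^^^^^
AttributeError: 'float' object has no attribute 'round'
```

View pics/e.png

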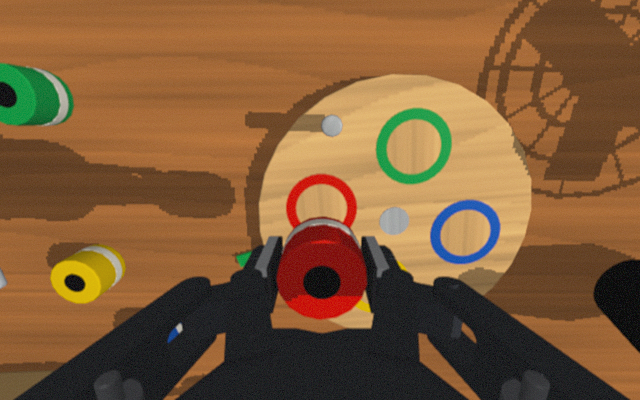

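The red pod is held upright at about (320,270), just short of its ring at (320,205) in this oblique view. I'm lowering it.

Request:
{"api": "play_rows", "payload": {"targets": "0 -0.001 0.035 0 1; 0 -0.001 0.06 0 1; 0 -0.001 0.074 0 1; 0 -0.001 0.08 0 1; 0 -0.001 0.081 0 1"}}

```text
time_s: 4.9
position: [0.5276, 0.1579, 0.0258]
tool_rot: [[-1.0, 0.001, 0.001], [0.001, 1.0, -0.0], [-0.001, -0.0, -1.0]]
ft_force: [0.5, 0.7, -0.5]
grip_width: 0.0426
```

Request:
{"api": "play_rows", "payload": {"targets": "0 0 0 0 1; 0 0 0 0 0.9; 0 0 0 0 0.4; 0 0 0 0 0.3; 0 0 0 0 0.3"}}

```text
time_s: 5.4
position: [0.5272, 0.1591, 0.0255]
tool_rot: [[-1.0, 0.0, 0.0], [0.0, 1.0, 0.0], [-0.0, 0.0, -1.0]]
ft_force: [0.5, 0.4, -0.1]
grip_width: 0.0599
```

```bash
sed -i "s/s\['grip_width'\].round(4)/round(s['grip_width'],4)/" w.py; python3 w.py f
```

```text
[0.5272 0.1591 0.0255] 0.0599 [ 0.5  0.4 -0.1]
red [273, 202, 104, 118, 7168] [323.4 259.9] z34 [0.5288 0.1597] z18 [0.5373 0.1598] z52 [0.5191 0.1596]
yellow [24, 301, 28, 40, 319] [ 41.1 316.7] z34 [ 0.5647 -0.001 ] z18 [ 0.5776 -0.0201] z52 [0.5503 0.0204]
yellow [0, 311, 33, 65, 1457] [ 13.  340.8] z34 [ 0.5815 -0.0222] z18 [ 0.5963 -0.0438] z52 [0.5647 0.0021]
yellow [373, 319, 14, 18, 129] [379.2 327.7] z34 [0.5721 0.192 ] z18 [0.5859 0.196 ] z52 [0.5567 0.1875]
yellow [431, 337, 21, 39, 465] [442.4 355.1] z34 [0.5917 0.2308] z18 [0.6078 0.2394] z52 [0.5736 0.2211]
blue [484, 237, 103, 87, 2462] [543.  269.9] z34 [0.5347 0.2782] z18 [0.544  0.2925] z52 [0.5242 0.2622]
green [407, 100, 116, 115, 4845] [463.5 155.3] z34 [0.4732 0.2266] z18 [0.4751 0.2347] z52 [0.471  0.2175]
```

View pics/f.png

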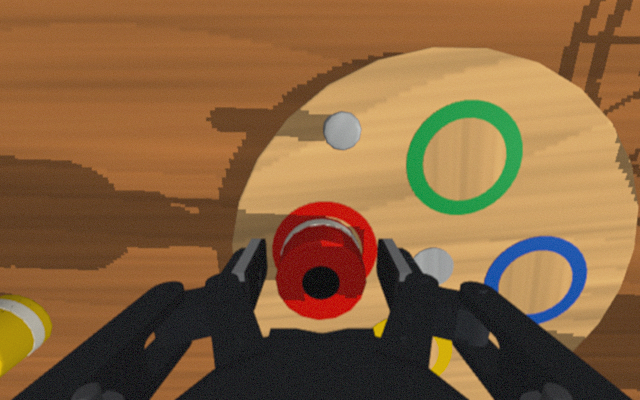

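The red pod stands on its ring at (323,250). On to the yellow pod.

Request:
{"api": "play_rows", "payload": {"targets": "0 0 -0.03 0 0.3; 0 0 -0.075 0 0.3; 0 -0.03 -0.11 0 0.1; -0.015 -0.07 -0.12 0 0; -0.03 -0.115 -0.12 0 0"}}

```text
time_s: 5.95
position: [0.558, 0.0435, 0.1479]
tool_rot: [[-1.0, -0.002, 0.005], [-0.002, 1.0, -0.001], [-0.005, -0.001, -1.0]]
ft_force: [-0.1, -0.4, -0.4]
grip_width: 0.0853
```

Request:
{"api": "play_rows", "payload": {"targets": "-0.015 -0.045 0 0 0; -0.025 -0.085 0 0 0; -0.025 -0.1 0 0 0; -0.025 -0.1 0 0 0; -0.025 -0.1 0 0 0"}}

```text
time_s: 6.45
position: [0.5817, -0.055, 0.1453]
tool_rot: [[-1.0, 0.0, -0.001], [0.0, 1.0, 0.001], [0.001, 0.001, -1.0]]
ft_force: [0.7, -0.2, -0.3]
grip_width: 0.0854
```

```bash
python3 w.py g
```

```text
[ 0.5817 -0.055   0.1453] 0.0854 [ 0.7 -0.2 -0.3]
red [516, 109, 88, 65, 2563] [561.8 141.2] z34 [0.5297 0.1593] z18 [0.5308 0.1728] z52 [0.5284 0.1441]
yellow [299, 187, 45, 44, 1289] [321.4 208.3] z34 [ 0.5927 -0.0556] z18 [ 0.5979 -0.0556] z52 [ 0.587  -0.0556]
yellow [554, 187, 63, 57, 1263] [584.5 214.7] z34 [0.5991 0.1977] z18 [0.6046 0.2137] z52 [0.5929 0.1798]
blue [348, 252, 43, 44, 1287] [368.2 273. ] z34 [ 0.6623 -0.0075] z18 [ 0.6718 -0.0045] z52 [ 0.6516 -0.0109]
green [278, 0, 53, 61, 2205] [304.3  28.7] z34 [ 0.4409 -0.0694] z18 [ 0.4364 -0.0703] z52 [ 0.4459 -0.0684]
green [610, 49, 30, 68, 732] [622.6  87.8] z34 [0.4852 0.2004] z18 [0.4835 0.2165] z52 [0.487  0.1823]
green [447, 182, 36, 20, 396] [464.8 191.7] z34 [0.5763 0.0792] z18 [0.5804 0.0877] z52 [0.5717 0.0697]
```

View pics/g.png

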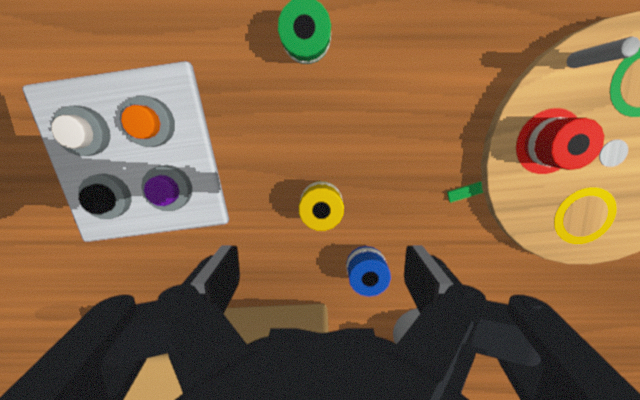

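The yellow pod at (321,208) measures (0.592,-0.0555). I'm descending on it.

Request:
{"api": "play_rows", "payload": {"targets": "-0.01 0 0.045 0 0; -0.01 0 0.09 0 0; -0.01 0 0.12 0 0; -0.01 0 0.135 0 0; -0.01 0 0.14 0 0"}}

```text
time_s: 7.0
position: [0.5911, -0.0541, 0.0038]
tool_rot: [[-1.0, -0.002, -0.003], [-0.002, 1.0, 0.001], [0.003, 0.001, -1.0]]
ft_force: [0.3, -0.8, -0.2]
grip_width: 0.0853
```

Request:
{"api": "play_rows", "payload": {"targets": "0 0 0 0 0.7; 0 0 0 0 1; 0 0 0 0 1; 0 0 0 0 1; 0 0 0 0 1"}}

```text
time_s: 7.5
position: [0.5927, -0.0558, 0.0068]
tool_rot: [[-1.0, 0.0, 0.002], [0.0, 1.0, -0.0], [-0.002, -0.0, -1.0]]
ft_force: [-0.1, 1.3, 6.2]
grip_width: 0.043
```

Request:
{"api": "play_rows", "payload": {"targets": "0 0 0 0 1; 0 0 0 0 1; 0 0 -0.03 0 1; 0 0 -0.07 0 1; 0 0 -0.1 0 1"}}

```text
time_s: 8.0
position: [0.5923, -0.0559, 0.1079]
tool_rot: [[-1.0, 0.0, 0.002], [0.0, 1.0, -0.001], [-0.002, -0.001, -1.0]]
ft_force: [0.8, 0.2, -0.9]
grip_width: 0.0427
```

Request:
{"api": "play_rows", "payload": {"targets": "0 0.03 0 0 1; -0.003 0.07 0 0 1; -0.006 0.11 0 0 1; -0.01 0.15 0 0 1; -0.0125 0.19 0 0 1"}}

```text
time_s: 8.5
position: [0.6046, 0.1357, 0.1058]
tool_rot: [[-1.0, 0.0, 0.001], [0.0, 1.0, -0.0], [-0.001, -0.0, -1.0]]
ft_force: [0.7, 0.3, -1.1]
grip_width: 0.0429
```

Request:
{"api": "play_rows", "payload": {"targets": "0 0.04 0 0 1; 0 0.065 0 0 1; 0 0.079 0 0 1; 0 0.079 0 0 1; 0 0.079 0 0 1"}}

```text
time_s: 9.0
position: [0.6047, 0.2122, 0.1054]
tool_rot: [[-1.0, 0.001, 0.0], [0.001, 1.0, -0.0], [-0.0, -0.0, -1.0]]
ft_force: [-0.0, -0.5, -1.1]
grip_width: 0.0431
```

Request:
{"api": "play_rows", "payload": {"targets": "0 0 0.035 0 1; 0 0 0.06 0 1; 0 0 0.075 0 1; 0 0 0.081 0 1; 0 0 0.082 0 1"}}

```text
time_s: 9.5
position: [0.6047, 0.2118, 0.0247]
tool_rot: [[-1.0, 0.002, -0.0], [0.002, 1.0, -0.0], [0.0, -0.0, -1.0]]
ft_force: [-6.9, 0.1, 12.6]
grip_width: 0.0431
```

```bash
python3 w.py i
```

```text
[0.6047 0.2118 0.0247] 0.0431 [-6.9  0.1 12.6]
red [133, 49, 149, 126, 11828] [207.6 109.7] z34 [0.5299 0.1596] z18 [0.5294 0.1533] z52 [0.5305 0.1666]
yellow [290, 197, 90, 48, 1329] [340.4 212.3] z34 [0.5793 0.2209] z18 [0.5847 0.222 ] z52 [0.5733 0.2196]
yellow [302, 234, 50, 15, 378] [329.9 241.7] z34 [0.5954 0.2157] z18 [0.6027 0.2162] z52 [0.5872 0.2152]
yellow [286, 295, 75, 22, 1061] [323.4 305. ] z34 [0.6339 0.2124] z18 [0.6458 0.2125] z52 [0.6205 0.2123]
blue [410, 93, 116, 116, 4888] [467.3 148.3] z34 [0.5475 0.2803] z18 [0.549  0.2886] z52 [0.5457 0.2711]
blue [0, 292, 46, 46, 445] [ 29.1 308.8] z34 [0.6362 0.0472] z18 [0.6484 0.0275] z52 [0.6225 0.0694]
blue [0, 308, 28, 61, 1109] [ 10.5 337.1] z34 [0.6555 0.0308] z18 [0.67   0.0091] z52 [0.6391 0.0552]
green [305, 0, 133, 65, 3236] [369.1  34.7] z34 [0.4997 0.2317] z18 [0.4955 0.2341] z52 [0.5044 0.229 ]
green [104, 194, 42, 28, 674] [124.8 207.6] z34 [0.5767 0.1126] z18 [0.5818 0.1008] z52 [0.571 0.126]
```

View pics/i.png

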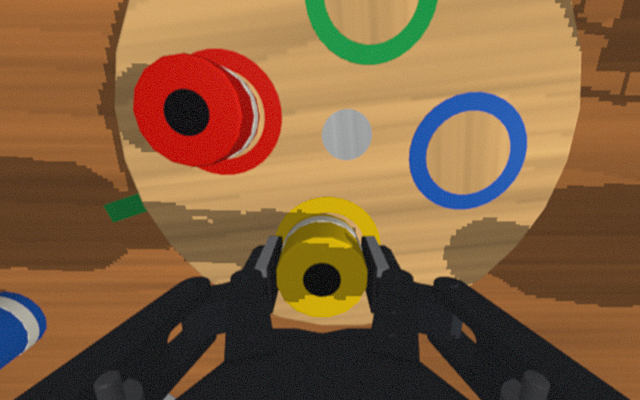

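The yellow pod sits on its ring (325,250), offset by about 3 mm and just touching. I'm releasing it and going for blue.

Request:
{"api": "play_rows", "payload": {"targets": "0 0 -0.001 0 1; 0 0 -0.001 0 0.9; 0 0 -0.001 0 0.4; 0 0 -0.001 0 0.3; 0 0 -0.001 0 0.3"}}

```text
time_s: 10.05
position: [0.6047, 0.213, 0.0243]
tool_rot: [[-1.0, 0.0, 0.0], [0.0, 1.0, 0.0], [-0.0, 0.0, -1.0]]
ft_force: [-0.5, 0.2, -0.7]
grip_width: 0.0602
```

Request:
{"api": "play_rows", "payload": {"targets": "0 0 -0.03 0 0.3; 0 0 -0.075 0 0.3; 0 -0.03 -0.11 0 0.1; -0.01 -0.07 -0.12 0 0; -0.02 -0.115 -0.12 0 0"}}

```text
time_s: 10.55
position: [0.6254, 0.0977, 0.147]
tool_rot: [[-1.0, -0.002, 0.005], [-0.002, 1.0, -0.0], [-0.005, -0.0, -1.0]]
ft_force: [1.5, -0.7, -0.5]
grip_width: 0.0855
```

Request:
{"api": "play_rows", "payload": {"targets": "-0.01 -0.045 0 0 0; -0.028 -0.08 0 0 0; -0.028 -0.104 0 0 0; -0.028 -0.104 0 0 0; -0.028 -0.104 0 0 0"}}

```text
time_s: 11.05
position: [0.6524, -0.0058, 0.1442]
tool_rot: [[-1.0, 0.001, -0.0], [0.001, 1.0, 0.0], [0.0, 0.0, -1.0]]
ft_force: [-0.1, 0.1, 0.1]
grip_width: 0.0854
```

```bash
python3 w.py j
```

```text
[ 0.6524 -0.0058  0.1442] 0.0854 [-0.1  0.1  0.1]
red [477, 19, 89, 78, 3390] [523.3  54.4] z34 [0.5306 0.1594] z18 [0.5274 0.1699] z52 [0.5343 0.1476]
yellow [537, 113, 72, 63, 2038] [578.2 143.9] z34 [0.6029 0.2228] z18 [0.6042 0.2373] z52 [0.6014 0.2065]
yellow [526, 167, 36, 11, 216] [542.2 172.4] z34 [0.6286 0.1964] z18 [0.6316 0.2092] z52 [0.6253 0.1819]
blue [616, 55, 24, 65, 681] [626.6  90.5] z34 [0.5584 0.2525] z18 [0.5569 0.2689] z52 [0.5601 0.2341]
blue [300, 188, 45, 46, 1377] [322.  210.5] z34 [ 0.6653 -0.0058] z18 [ 0.6706 -0.0058] z52 [ 0.6594 -0.0058]
green [576, 0, 64, 30, 844] [604.8  16. ] z34 [0.5031 0.2186] z18 [0.4981 0.2328] z52 [0.5087 0.2026]
green [407, 111, 37, 23, 459] [425.  122.1] z34 [0.5842 0.0842] z18 [0.5843 0.0899] z52 [0.584  0.0778]
```

View pics/j.png

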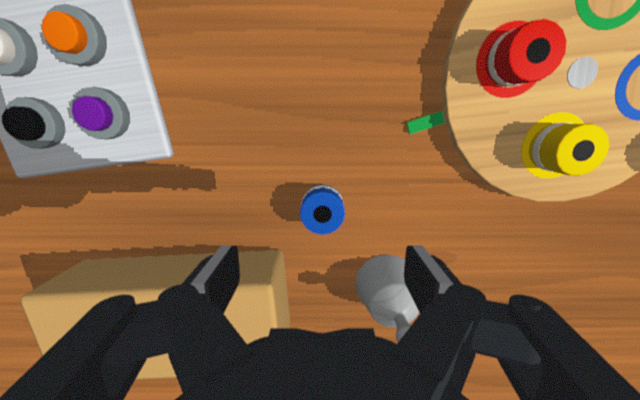

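```bash
python3 - <<'E'
from h import *
_,im=snap('top','k')
def P(im,u,v):
    K=im['mtx'];W=im['world_to_cam'];z=im['range_z'][v,u]
    c=np.array([(u-K[0,2])/K[0,0]*z,-(v-K[1,2])/K[1,1]*z,-z]); return W[:3,:3].T@(c-W[:3,3])
for u in (362,375,400,425):
  for v in range(154,170,2): print(u,v,P(im,u,v).round(3))
E
```

```text
362 154 [ 0.622 -0.028  0.436]
362 156 [ 0.619 -0.028  0.431]
362 158 [ 0.615 -0.028  0.429]
362 160 [ 0.611 -0.029  0.425]
362 162 [ 0.609 -0.029  0.416]
362 164 [ 0.606 -0.03   0.41 ]
362 166 [ 0.606 -0.031  0.392]
362 168 [ 0.643 -0.044  0.251]
375 154 [ 0.619 -0.057  0.449]
375 156 [ 0.611 -0.057  0.456]
375 158 [ 0.608 -0.057  0.452]
375 160 [ 0.613 -0.061  0.418]
375 162 [ 0.609 -0.061  0.415]
375 164 [ 0.723 -0.105  0.029]
375 166 [ 0.725 -0.109 -0.002]
375 168 [ 0.717 -0.108  0.001]
400 154 [ 0.743 -0.18   0.072]
400 156 [ 0.735 -0.179  0.076]
400 158 [ 0.727 -0.178  0.081]
400 160 [ 0.727 -0.181  0.059]
400 162 [ 0.728 -0.185  0.036]
400 164 [ 0.726 -0.188  0.019]
400 166 [ 0.724 -0.19   0.002]
400 168 [ 0.717 -0.19   0.003]
425 154 [ 0.743 -0.258  0.072]
425 156 [ 0.736 -0.258  0.074]
425 158 [ 0.734 -0.26   0.06 ]
425 160 [ 0.731 -0.263  0.048]
425 162 [ 0.732 -0.268  0.025]
425 164 [ 0.732 -0.273  0.001]
425 166 [ 0.725 -0.272  0.002]
425 168 [ 0.722 -0.275 -0.012]
```

The blue pod is at (0.664,-0.006). The block front at x=0.725 leaves about 18 mm clear, so I can descend.

Request:
{"api": "play_rows", "payload": {"targets": "-0.011 0 0.045 0 0; -0.011 0 0.09 0 0; -0.011 0 0.12 0 0; -0.011 0 0.134 0 0; -0.011 0 0.138 0 0"}}

```text
time_s: 11.65
position: [0.6632, -0.0048, 0.0054]
tool_rot: [[-1.0, -0.001, -0.002], [-0.001, 1.0, 0.0], [0.002, 0.0, -1.0]]
ft_force: [-0.1, -0.8, 1.2]
grip_width: 0.0854
```

Request:
{"api": "play_rows", "payload": {"targets": "0 0 0 0 0.7; 0 0 0 0 1; 0 0 0 0 1; 0 0 0 0 1; 0 0 0 0 1"}}

```text
time_s: 12.15
position: [0.6644, -0.006, 0.0082]
tool_rot: [[-1.0, 0.0, 0.003], [0.0, 1.0, -0.001], [-0.003, -0.001, -1.0]]
ft_force: [-0.6, -0.1, 5.8]
grip_width: 0.0428
```

Request:
{"api": "play_rows", "payload": {"targets": "0 0 0 0 1; 0 0 0 0 1; 0 0 -0.03 0 1; 0 0 -0.07 0 1; 0 0 -0.1 0 1"}}

```text
time_s: 12.65
position: [0.6639, -0.0059, 0.1092]
tool_rot: [[-1.0, 0.0, 0.002], [0.0, 1.0, -0.0], [-0.002, -0.0, -1.0]]
ft_force: [1.2, 0.1, -0.8]
grip_width: 0.0428
```

Request:
{"api": "play_rows", "payload": {"targets": "0.01 0.03 0 0 1; 0.025 0.07 0 0 1; 0.04 0.11 0 0 1; 0.055 0.15 0 0 1; 0.07 0.19 0 0 1"}}

```text
time_s: 13.15
position: [0.5929, 0.1856, 0.107]
tool_rot: [[-1.0, 0.001, 0.001], [0.001, 1.0, 0.0], [-0.001, 0.0, -1.0]]
ft_force: [0.3, 0.8, -0.2]
grip_width: 0.0427
```

Request:
{"api": "play_rows", "payload": {"targets": "0.015 0.04 0 0 1; 0.03 0.08 0 0 1; 0.042 0.103 0 0 1; 0.042 0.103 0 0 1; 0.042 0.103 0 0 1"}}

```text
time_s: 13.65
position: [0.5516, 0.2873, 0.1068]
tool_rot: [[-1.0, -0.001, 0.001], [-0.001, 1.0, -0.0], [-0.001, -0.0, -1.0]]
ft_force: [-0.2, -0.8, -0.9]
grip_width: 0.0427
```

Request:
{"api": "play_rows", "payload": {"targets": "0 0 0.035 0 1; 0 0 0.06 0 1; 0 0 0.075 0 1; 0 0 0.08 0 1; 0 0 0.08 0 1"}}

```text
time_s: 14.15
position: [0.5526, 0.2859, 0.0268]
tool_rot: [[-1.0, 0.002, 0.001], [0.002, 1.0, -0.0], [-0.001, -0.0, -1.0]]
ft_force: [-0.6, 0.0, -1.6]
grip_width: 0.0426
```

```bash
python3 w.py l
```

```text
[0.5526 0.2859 0.0268] 0.0426 [-0.6  0.  -1.6]
red [0, 156, 157, 117, 8280] [ 69.9 215. ] z34 [0.5292 0.1561] z18 [0.5348 0.1408] z52 [0.523  0.1733]
yellow [209, 278, 16, 7, 72] [215.4 281.2] z34 [0.568  0.2268] z18 [0.5781 0.2198] z52 [0.5566 0.2346]
yellow [168, 329, 13, 14, 82] [173.2 334.4] z34 [0.6035 0.1982] z18 [0.6178 0.1879] z52 [0.5874 0.2098]
yellow [171, 334, 54, 61, 958] [203.7 364.9] z34 [0.6259 0.2135] z18 [0.6429 0.205 ] z52 [0.6068 0.2231]
blue [276, 194, 103, 52, 1783] [326.4 213.5] z34 [0.5286 0.288 ] z18 [0.534  0.2883] z52 [0.5224 0.2877]
blue [277, 226, 90, 94, 5594] [321.5 271.5] z34 [0.562  0.2854] z18 [0.5714 0.2854] z52 [0.5514 0.2854]
green [164, 45, 120, 125, 5587] [223.3 105.1] z34 [0.4758 0.2403] z18 [0.475  0.2349] z52 [0.4766 0.2463]
green [13, 271, 29, 22, 383] [ 27.5 281.6] z34 [0.5681 0.1228] z18 [0.5783 0.1036] z52 [0.5567 0.1444]
```

View pics/l.png

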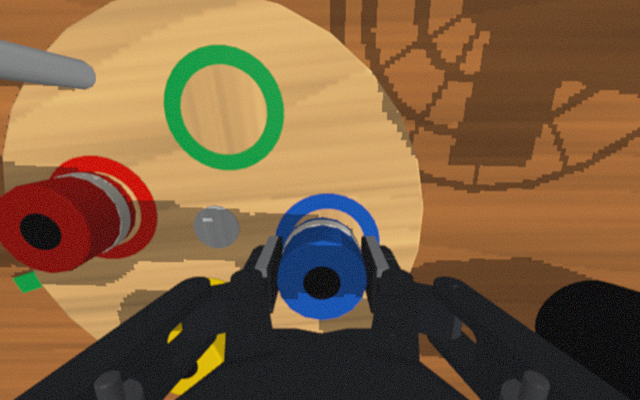

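Blue is over its ring, about 3 mm too far in +x. I'll nudge it, release, and go to green.

Request:
{"api": "play_rows", "payload": {"targets": "0.0025 0.001 0 0 1; 0.0025 0.001 0.001 0 1; 0.0025 0.001 0.001 0 0.9; 0.0025 0.001 0.001 0 0.4; 0.0025 0.001 0.001 0 0.3"}}

```text
time_s: 14.7
position: [0.5492, 0.2881, 0.0254]
tool_rot: [[-1.0, 0.0, 0.0], [0.0, 1.0, 0.0], [-0.0, 0.0, -1.0]]
ft_force: [1.1, -0.1, 0.4]
grip_width: 0.0598
```

Request:
{"api": "play_rows", "payload": {"targets": "0 0 0 0 0.3; 0 0 -0.03 0 0.3; 0 0 -0.075 0 0.3; 0 -0.02 -0.11 0 0.3; 0.01 -0.06 -0.12 0 0.3"}}

```text
time_s: 15.2
position: [0.5409, 0.2293, 0.1491]
tool_rot: [[-1.0, -0.003, 0.008], [-0.003, 1.0, 0.002], [-0.008, 0.002, -1.0]]
ft_force: [0.7, -0.9, -0.1]
grip_width: 0.06
```

Request:
{"api": "play_rows", "payload": {"targets": "0.02 -0.045 0 0 0; 0.04 -0.09 0 0 0; 0.06 -0.135 0 0 0; 0.08 -0.18 0 0 0; 0.1 -0.225 0 0 0"}}

```text
time_s: 15.7
position: [0.438, 0.0017, 0.1455]
tool_rot: [[-1.0, -0.0, 0.001], [-0.0, 1.0, -0.0], [-0.001, -0.0, -1.0]]
ft_force: [0.9, -0.4, -1.0]
grip_width: 0.0854
```

Request:
{"api": "play_rows", "payload": {"targets": "0.005 -0.04 0 0 0; 0.01 -0.072 0 0 0; 0.01 -0.072 0 0 0; 0.01 -0.072 0 0 0; 0.01 -0.072 0 0 0"}}

```text
time_s: 16.2
position: [0.4291, -0.068, 0.1453]
tool_rot: [[-1.0, -0.001, -0.0], [-0.001, 1.0, 0.0], [0.0, 0.0, -1.0]]
ft_force: [0.6, 0.7, -0.3]
grip_width: 0.0854
```

```bash
python3 w.py m; python3 - <<'E'
from h import *
_,im=snap('top','m2')
cv2.imwrite('pics/m3.png',cv2.resize(im['pixels'][130:280,220:460,::-1],None,fx=3.3,fy=3.3,interpolation=cv2.INTER_CUBIC))
E
```

```text
[ 0.4291 -0.068   0.1453] 0.0854 [ 0.6  0.7 -0.3]
red [502, 258, 71, 58, 1531] [541.6 283.5] z34 [0.5218 0.16  ] z18 [0.5321 0.1744] z52 [0.5103 0.1438]
yellow [563, 317, 43, 42, 290] [583.3 331.5] z34 [0.5816 0.2188] z18 [0.5956 0.2369] z52 [0.5658 0.1984]
blue [612, 278, 28, 45, 539] [623.5 299.9] z34 [0.5414 0.2508] z18 [0.5529 0.2709] z52 [0.5285 0.2282]
blue [632, 301, 8, 23, 118] [636.4 312.1] z34 [0.5565 0.2692] z18 [0.5689 0.2904] z52 [0.5425 0.2452]
green [298, 182, 45, 46, 1380] [320.2 204.7] z34 [ 0.4366 -0.0697] z18 [ 0.4415 -0.0697] z52 [ 0.431  -0.0696]
green [582, 211, 58, 54, 926] [613.6 237.1] z34 [0.4696 0.2195] z18 [0.4765 0.2376] z52 [0.4617 0.1991]
```

View pics/m.png

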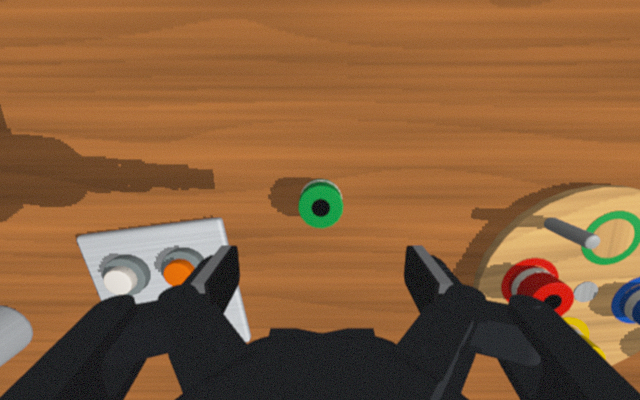

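View pics/m3.png

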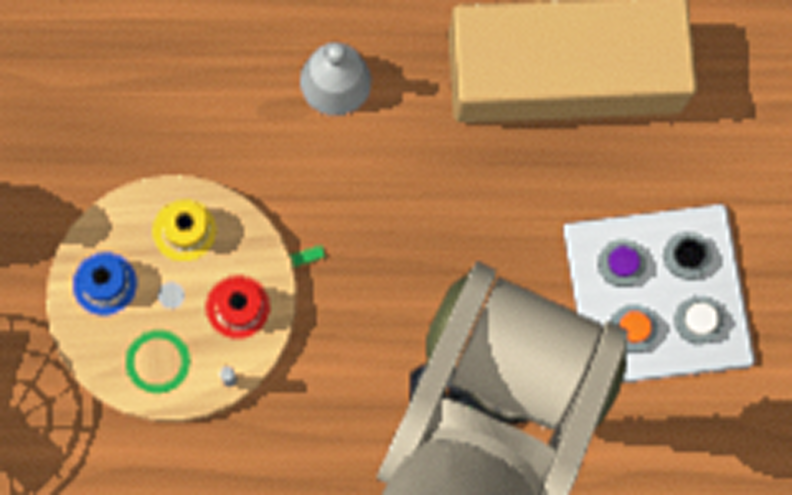

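In the top view, red, yellow and blue all look centred on their rings. The green pod at (320,205) is at (0.437,-0.070).

Request:
{"api": "play_rows", "payload": {"targets": "-0.008 -0.001 0.045 0 0; -0.008 -0.001 0.09 0 0; -0.008 -0.001 0.12 0 0; -0.008 -0.001 0.135 0 0; -0.008 -0.001 0.139 0 0"}}

```text
time_s: 16.8
position: [0.4365, -0.0688, 0.0049]
tool_rot: [[-1.0, -0.001, -0.003], [-0.001, 1.0, 0.001], [0.003, 0.001, -1.0]]
ft_force: [-0.2, -0.2, 0.6]
grip_width: 0.0855
```

Request:
{"api": "play_rows", "payload": {"targets": "0 0 0 0 0.7; 0 0 0 0 1; 0 0 0 0 1; 0 0 0 0 1; 0 0 0 0 1"}}

```text
time_s: 17.3
position: [0.4376, -0.0699, 0.0074]
tool_rot: [[-1.0, 0.0, 0.002], [0.0, 1.0, -0.001], [-0.002, -0.001, -1.0]]
ft_force: [-0.6, 0.6, 5.2]
grip_width: 0.0427
```

Request:
{"api": "play_rows", "payload": {"targets": "0 0 0 0 1; 0 0 0 0 1; 0 0 -0.03 0 1; 0 0 -0.07 0 1; 0 0 -0.11 0 1"}}

```text
time_s: 17.8
position: [0.4366, -0.0696, 0.1182]
tool_rot: [[-1.0, 0.0, -0.0], [0.0, 1.0, 0.0], [0.0, 0.0, -1.0]]
ft_force: [0.6, -0.6, -1.6]
grip_width: 0.0428
```

Request:
{"api": "play_rows", "payload": {"targets": "-0.005 0.03 0 0 1; -0.01 0.07 0 0 1; -0.015 0.11 0 0 1; -0.02 0.15 0 0 1; -0.025 0.19 0 0 1"}}

```text
time_s: 18.3
position: [0.462, 0.1218, 0.117]
tool_rot: [[-1.0, 0.0, 0.001], [0.0, 1.0, -0.0], [-0.001, -0.0, -1.0]]
ft_force: [1.5, -0.4, -0.7]
grip_width: 0.0431
```

Request:
{"api": "play_rows", "payload": {"targets": "-0.008 0.04 0 0 1; -0.0145 0.08 0 0 1; -0.0145 0.1 0 0 1; -0.0145 0.114 0 0 1; -0.0145 0.114 0 0 1"}}

```text
time_s: 18.8
position: [0.4763, 0.2351, 0.1166]
tool_rot: [[-1.0, -0.001, 0.0], [-0.001, 1.0, 0.0], [-0.0, 0.0, -1.0]]
ft_force: [-0.1, -0.5, -1.1]
grip_width: 0.0427
```

Request:
{"api": "play_rows", "payload": {"targets": "0 0 0.04 0 1; 0 0 0.07 0 1; 0 0 0.085 0 1; 0 0 0.09 0 1; 0 0 0.09 0 1"}}

```text
time_s: 19.3
position: [0.4766, 0.2332, 0.0267]
tool_rot: [[-1.0, 0.001, -0.0], [0.001, 1.0, -0.0], [0.0, -0.0, -1.0]]
ft_force: [0.9, 0.3, -1.5]
grip_width: 0.0429
```

```bash
python3 w.py n
```

```text
[0.4766 0.2332 0.0267] 0.0429 [ 0.9  0.3 -1.5]
red [210, 280, 12, 6, 43] [214.2 282.4] z34 [0.4927 0.1735] z18 [0.5029 0.1665] z52 [0.4812 0.1814]
red [167, 324, 15, 19, 118] [174.3 332.8] z34 [0.5262 0.1465] z18 [0.5404 0.1363] z52 [0.5103 0.158 ]
red [170, 333, 55, 62, 1005] [203.8 364.5] z34 [0.5495 0.1611] z18 [0.5664 0.1526] z52 [0.5305 0.1707]
blue [418, 341, 41, 51, 867] [436.2 363.1] z34 [0.5484 0.3024] z18 [0.5652 0.3106] z52 [0.5296 0.2932]
green [276, 196, 103, 46, 1720] [326.8 213.9] z34 [0.4528 0.2355] z18 [0.4583 0.2359] z52 [0.4466 0.2352]
green [276, 222, 92, 94, 5727] [321.3 268. ] z34 [0.4838 0.2327] z18 [0.4929 0.2327] z52 [0.4735 0.2327]
```

View pics/n.png

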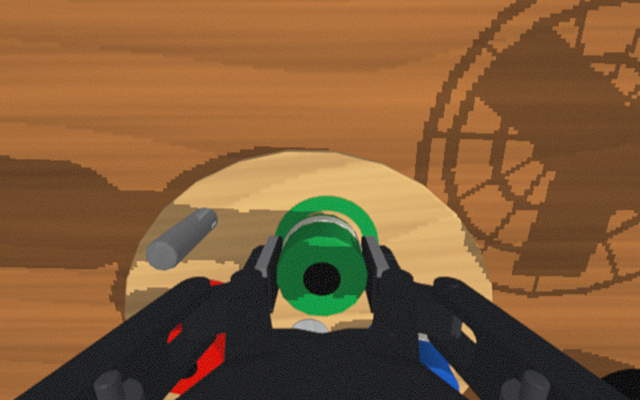

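Green is over its ring at (325,245). I'm releasing it.

Request:
{"api": "play_rows", "payload": {"targets": "0.001 0.0015 0 0 1; 0.001 0.0015 0.001 0 1; 0.001 0.0015 0.001 0 0.9; 0.001 0.0015 0.001 0 0.4; 0.001 0.0015 0.001 0 0.3"}}

```text
time_s: 19.85
position: [0.4758, 0.2357, 0.0256]
tool_rot: [[-1.0, 0.0, 0.001], [0.0, 1.0, 0.0], [-0.001, 0.0, -1.0]]
ft_force: [0.3, 0.3, 0.2]
grip_width: 0.0594
```

Request:
{"api": "play_rows", "payload": {"targets": "0 0 0 0 0.3; 0 0 -0.03 0 0.3; 0 0 -0.075 0 0.3; 0.02 -0.02 -0.11 0 0.3; 0.06 -0.05 -0.12 0 0.3"}}

```text
time_s: 20.35
position: [0.4187, 0.1865, 0.1483]
tool_rot: [[-1.0, -0.001, 0.008], [-0.001, 1.0, 0.001], [-0.008, 0.001, -1.0]]
ft_force: [0.5, -1.0, 0.5]
grip_width: 0.0598
```

Request:
{"api": "play_rows", "payload": {"targets": "0.04 -0.04 0 0 1; 0.05 -0.08 0 0 1; 0.05 -0.11 0 0 1; 0.05 -0.11 0 0 1; 0.05 -0.11 0 0 1"}}

```text
time_s: 20.85
position: [0.3665, 0.076, 0.1453]
tool_rot: [[-1.0, 0.002, 0.001], [0.002, 1.0, 0.0], [-0.001, 0.0, -1.0]]
ft_force: [-0.7, 0.3, -0.9]
grip_width: 0.0002
```

```bash
python3 w.py o; python3 - <<'E'
from h import *
_,im=snap('top','o2')
cv2.imwrite('pics/o3.png',cv2.resize(im['pixels'][130:280,220:460,::-1],None,fx=3.3,fy=3.3,interpolation=cv2.INTER_CUBIC))
E
```

```text
[0.3665 0.076  0.1453] 0.0002 [-0.7  0.3 -0.9]
red [404, 313, 18, 21, 100] [415.2 323.6] z34 [0.5094 0.1773] z18 [0.5229 0.1836] z52 [0.4943 0.1701]
blue [498, 324, 30, 17, 189] [514.6 330.1] z34 [0.518  0.2868] z18 [0.532  0.3001] z52 [0.5023 0.2719]
green [439, 266, 65, 57, 1843] [473.6 291.6] z34 [0.4695 0.2346] z18 [0.4804 0.2446] z52 [0.4572 0.2234]
```

View pics/o.png

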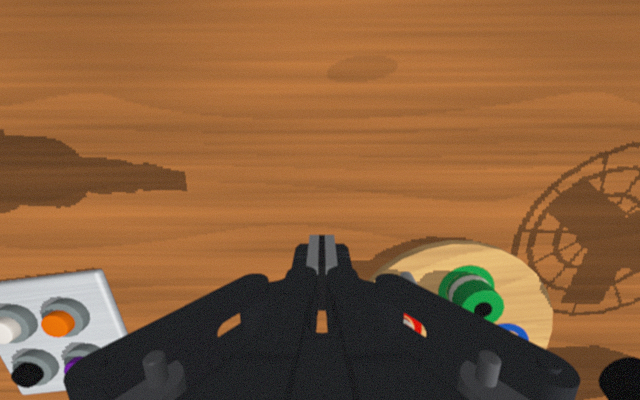

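View pics/o3.png

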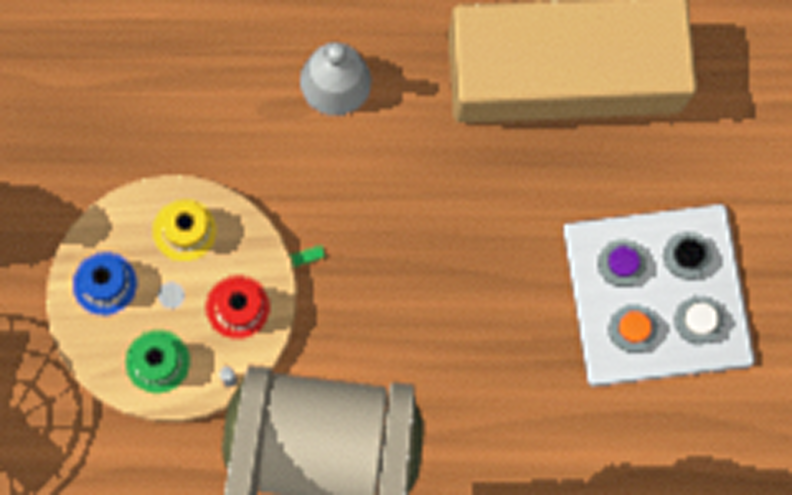

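```bash
python3 - <<'E'
from h import *
s=status.observe(); print(s['q'].round(1),s['position'],s['tool_rot'].round(3))
im=eyes.get_image('top'); g=im['pixels'].max(axis=2)
rings=dict(red=(.5295,.160),yellow=(.605,.213),blue=(.552,.287),green=(.477,.2355))
M=((g<40)).astype(np.uint8); M[:,:230]=0;M[:,320:]=0;M[:180]=0;M[260:]=0
n,l,st,c=cv2.connectedComponentsWithStats(M)
for i in range(1,n):
    if st[i,4]<60:
        p=ray(im,*c[i],.052)[:2]; print(st[i,4],c[i].round(1),p.round(4),{k:round(float(np.hypot(*(p-r)))*1000,1) for k,r in rings.items() if np.hypot(*(p-r))<.03})
# post top: bright grey
z=im['range_z']
hub=np.array([.541,.2239])
p=ray(im,289,244.5,.066)[:2]; print('post',p, np.hypot(*(p-hub)),np.degrees(np.arctan2(*(p-hub)[::-1])))
m=np.array([.5847,.0938])-hub; print('mark',np.degrees(np.arctan2(m[1],m[0])))
E
```

```text
[ -6.5  10.1 108.    0.   61.9 -96.5] [0.36645193 0.07683445 0.14513618] [[-1. -0.  0.]
 [-0.  1.  0.]
 [-0.  0. -1.]]
10 [275.5 196.8] [0.6058 0.2103] {'yellow': 2.9}
11 [250.4 213.1] [0.5532 0.2868] {'blue': 1.2}
10 [291.8 221. ] [0.5293 0.1578] {'red': 2.2}
13 [266.4 237.6] [0.4769 0.2347] {'green': 0.8}
post [0.45431107 0.16404449] 0.10534539628633142 -145.37635141641653
mark -71.43303348556384
```

All four pods are within 3 mm of their ring centres. Next I turn the wrist by +2.54 rad so the jaws straddle the post along its tangent.

Request:
{"api": "play_rows", "payload": {"targets": "0 0 0 0.148 0.6; 0 0 0 0.296 0.6; 0 0 0 0.444 0.6; 0 0 0 0.592 0.6; 0 0 0 0.74 0.6"}}

```text
time_s: 21.5
position: [0.3663, 0.0771, 0.145]
tool_rot: [[-0.735, 0.678, -0.0], [0.678, 0.735, 0.0], [0.0, -0.0, -1.0]]
ft_force: [-0.1, -0.3, 0.0]
grip_width: 0.0341
```

Request:
{"api": "play_rows", "payload": {"targets": "0 0 0 0.148 0.6; 0 0 0 0.296 0.6; 0 0 0 0.444 0.6; 0 0 0 0.592 0.6; 0 0 0 0.74 0.6"}}

```text
time_s: 22.0
position: [0.3664, 0.0771, 0.145]
tool_rot: [[-0.086, 0.996, -0.0], [0.996, 0.086, 0.0], [0.0, -0.0, -1.0]]
ft_force: [0.5, 0.5, 0.5]
grip_width: 0.0345
```

Request:
{"api": "play_rows", "payload": {"targets": "0 0 0 0.148 0.6; 0 0 0 0.296 0.6; 0 0 0 0.444 0.6; 0 0 0 0.592 0.6; 0 0 0 0.74 0.6"}}

```text
time_s: 22.5
position: [0.3663, 0.0771, 0.145]
tool_rot: [[0.608, 0.794, -0.0], [0.794, -0.608, 0.0], [-0.0, -0.0, -1.0]]
ft_force: [0.5, -0.6, -0.1]
grip_width: 0.0344
```

Request:
{"api": "play_rows", "payload": {"targets": "0 0 0 0.148 0.6; 0 0 0 0.296 0.6; 0 0 0 0.32 0.6; 0 0 0 0.32 0.6; 0 0 0 0.32 0.6"}}

```text
time_s: 23.0
position: [0.3663, 0.0766, 0.1451]
tool_rot: [[0.823, 0.569, -0.0], [0.569, -0.823, 0.0], [-0.0, -0.0, -1.0]]
ft_force: [0.5, 0.0, -0.0]
grip_width: 0.0342
```

```bash
python3 - <<'E'
from h import *
s,im=snap('wrist','p'); print(s['q'].round(1),s['position'],s['tool_rot'].round(3),s['grip_width'])
R=s['tool_rot']; d=np.array([.4585,.166,.145])-s['position']; print((R.T@d).round(4))
E
```

```text
[ -6.5  10.1 108.   -0.   61.9  48.8] [0.36633688 0.07657793 0.14508471] [[ 0.823  0.569 -0.   ]
 [ 0.569 -0.823  0.   ]
 [-0.    -0.    -1.   ]] 0.034195181059370146
[ 1.267e-01 -2.110e-02  1.000e-04]
```

View pics/p.png

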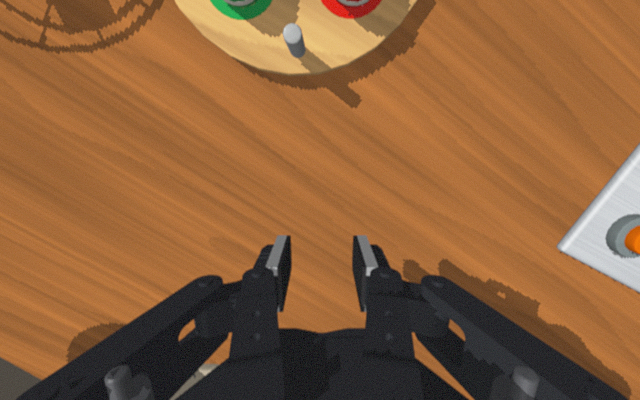

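```bash
python3 - <<'E'
from h import *
s=status.observe();im=eyes.get_image('wrist')
p=wray(s,im,293,34,.066); print(p); d=p-s['position']; d[2]=0; print((s['tool_rot'].T@d).round(4))
hub=np.array([.541,.2239]); v=p[:2]-hub; print(np.hypot(*v),np.degrees(np.arctan2(v[1],v[0])))
E
```

```text
[0.46025079 0.16536452 0.066     ]
[ 0.1278 -0.0198 -0.    ]
0.09973382717487383 -144.0614689157284
```

The post top at (293,34) measures (0.460,0.165), which agrees with the geometry. I'm moving over it and straddling it.

Request:
{"api": "play_rows", "payload": {"targets": "0.04 -0.007 0 0 0.6; 0.08 -0.014 0 0 0.6; 0.11 -0.02 0 0 0.6; 0.126 -0.02 0 0 0.6; 0.126 -0.02 0 0 0.6"}}

```text
time_s: 23.6
position: [0.46, 0.165, 0.1448]
tool_rot: [[0.823, 0.568, 0.0], [0.568, -0.823, 0.0], [0.0, 0.0, -1.0]]
ft_force: [-0.6, 0.5, 0.1]
grip_width: 0.034
```

Request:
{"api": "play_rows", "payload": {"targets": "0 0 0.03 0 0.6; 0 0 0.05 0 0.6; 0 0 0.05 0 0.6; 0 0 0.05 0 0.6; 0 0 0.05 0 0.6"}}

```text
time_s: 24.1
position: [0.4593, 0.1639, 0.0963]
tool_rot: [[0.825, 0.566, 0.002], [0.566, -0.825, 0.0], [0.002, 0.001, -1.0]]
ft_force: [0.7, -0.3, 0.7]
grip_width: 0.0344
```

```bash
python3 w.py q
```

```text
[0.4593 0.1639 0.0963] 0.0344 [ 0.7 -0.3  0.7]
red [338, 95, 84, 81, 4246] [379.4 135.9] z34 [0.5313 0.1623] z18 [0.5325 0.1591] z52 [0.53   0.1659]
yellow [338, 0, 51, 50, 856] [357.3  27.2] z34 [0.5778 0.2165] z18 [0.5826 0.2175] z52 [0.5724 0.2153]
yellow [359, 0, 70, 21, 950] [395.6   7.6] z34 [0.6006 0.2029] z18 [0.6072 0.2029] z52 [0.5932 0.2029]
blue [204, 0, 89, 51, 3043] [248.3  20.5] z34 [0.541  0.2768] z18 [0.5429 0.2826] z52 [0.5389 0.2703]
green [216, 97, 82, 81, 4369] [256.9 137.1] z34 [0.4808 0.2344] z18 [0.478  0.2369] z52 [0.4839 0.2316]
green [464, 117, 35, 23, 494] [481.4 127.9] z34 [0.5769 0.1058] z18 [0.5816 0.0982] z52 [0.5716 0.1143]
```

View pics/q.png

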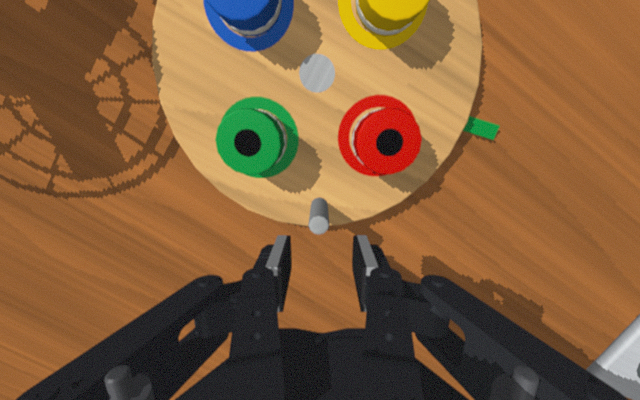

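```bash
python3 - <<'E'
from h import *
s=status.observe();im=eyes.get_image('wrist')
for uv,z in (((318,225),.066),((317,73),.018)):
    p=wray(s,im,*uv,z); d=p-s['position']; print(p,(s['tool_rot'].T@d).round(4))
E
```

```text
[0.46037719 0.1669609  0.066     ] [ 0.0025 -0.0019  0.0303]
[0.54223423 0.22426222 0.018     ] [ 0.1023 -0.0029  0.0784]
```

Request:
{"api": "play_rows", "payload": {"targets": "0.002 -0.001 0.02 0 0.6; 0.002 -0.001 0.04 0 0.6; 0.002 -0.001 0.055 0 0.6; 0.002 -0.001 0.058 0 0.7; 0.002 -0.001 0.058 0 0.74"}}

```text
time_s: 24.7
position: [0.4602, 0.166, 0.0375]
tool_rot: [[0.824, 0.566, 0.0], [0.566, -0.824, -0.0], [0.0, 0.0, -1.0]]
ft_force: [-0.0, 0.4, 0.8]
grip_width: 0.0217
```

Request:
{"api": "play_rows", "payload": {"targets": "0 0.001 0 0 0.74; 0 0.003 0 -0.02 0.74; 0.0002 0.006 0 -0.06 0.74; 0.0007 0.012 0 -0.12 0.74; 0.0016 0.018 0 -0.18 0.74"}}

```text
time_s: 25.2
position: [0.4719, 0.1521, 0.0378]
tool_rot: [[0.708, 0.707, 0.001], [0.707, -0.708, 0.0], [0.001, 0.0, -1.0]]
ft_force: [-0.9, 1.9, 0.2]
grip_width: 0.0221
```

```bash
python3 w.py r
```

```text
[0.4719 0.1521 0.0378] 0.0221 [-0.9  1.9  0.2]
red [344, 92, 120, 112, 8373] [403.  148.6] z34 [0.541  0.1609] z18 [0.5432 0.1565] z52 [0.5386 0.1658]
yellow [362, 0, 46, 29, 638] [384.6  12.3] z34 [0.5752 0.214 ] z18 [0.5811 0.2154] z52 [0.5686 0.2124]
blue [183, 0, 91, 24, 1391] [229.1   9.8] z34 [0.5256 0.2651] z18 [0.5261 0.2721] z52 [0.525  0.2572]
green [168, 88, 122, 109, 8723] [229.8 143.5] z34 [0.4794 0.2262] z18 [0.4749 0.2289] z52 [0.4845 0.2231]
green [494, 155, 42, 33, 728] [514.3 171.7] z34 [0.575  0.1098] z18 [0.5809 0.0998] z52 [0.5684 0.121 ]
```

View pics/r.png

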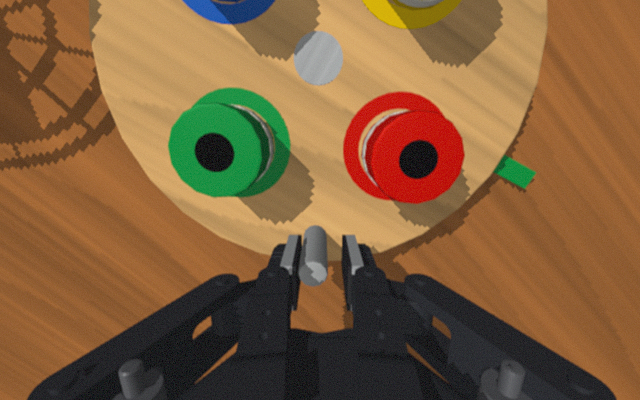

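The post is held between the pads and the carousel is following. I'll continue the arc.

Request:
{"api": "play_rows", "payload": {"targets": "0.0002 0.006 0 -0.06 0.74; 0.0007 0.012 0 -0.12 0.74; 0.0016 0.0179 0 -0.18 0.74; 0.0029 0.0238 0 -0.24 0.74; 0.0045 0.0296 0 -0.3 0.74"}}

```text
time_s: 25.75
position: [0.4957, 0.1343, 0.0376]
tool_rot: [[0.468, 0.883, 0.0], [0.883, -0.468, 0.0], [0.0, 0.0, -1.0]]
ft_force: [0.0, 1.3, 0.2]
grip_width: 0.0218
```

Request:
{"api": "play_rows", "payload": {"targets": "0.0002 0.006 0 -0.06 0.74; 0.0007 0.012 0 -0.12 0.74; 0.0016 0.0179 0 -0.18 0.74; 0.0029 0.0238 0 -0.24 0.74; 0.0045 0.0296 0 -0.3 0.74"}}

```text
time_s: 26.25
position: [0.5238, 0.1243, 0.0375]
tool_rot: [[0.186, 0.982, -0.0], [0.982, -0.186, 0.0], [0.0, -0.0, -1.0]]
ft_force: [-0.1, 1.4, -0.7]
grip_width: 0.0221
```

Request:
{"api": "play_rows", "payload": {"targets": "0.0002 0.006 0 -0.06 0.74; 0.0007 0.012 0 -0.12 0.74; 0.0016 0.0179 0 -0.18 0.74; 0.0029 0.0238 0 -0.24 0.74; 0.0045 0.0296 0 -0.3 0.74"}}

```text
time_s: 26.75
position: [0.5537, 0.1232, 0.0375]
tool_rot: [[-0.112, 0.994, -0.0], [0.994, 0.112, 0.0], [0.0, -0.0, -1.0]]
ft_force: [-1.3, 0.7, 0.5]
grip_width: 0.0222
```

```bash
python3 w.py s; python3 -c "
from h import *
s=status.observe();R=s['tool_rot'];h=np.array([.5415,.224,s['position'][2]]);print((R.T@(h-s['position'])).round(4),np.degrees(np.arctan2(R[1,1],R[0,1]))-90)"
```

```text
[0.5537 0.1232 0.0375] 0.0222 [-1.3  0.7  0.5]
red [345, 91, 122, 112, 8311] [405.7 147.7] z34 [0.5905 0.1834] z18 [0.5954 0.1824] z52 [0.585  0.1845]
yellow [457, 0, 9, 9, 42] [460.5   3.1] z34 [0.6025 0.2499] z18 [0.6087 0.2562] z52 [0.5955 0.2428]
blue [192, 0, 83, 19, 1085] [234.1   7.2] z34 [0.5006 0.2367] z18 [0.4956 0.2416] z52 [0.5061 0.2312]
green [169, 84, 123, 110, 8852] [231.4 139.5] z34 [0.5007 0.1773] z18 [0.4958 0.1757] z52 [0.5063 0.1792]
[ 0.1017 -0.0015 -0.    ] -83.39019030298682
```

View pics/s.png

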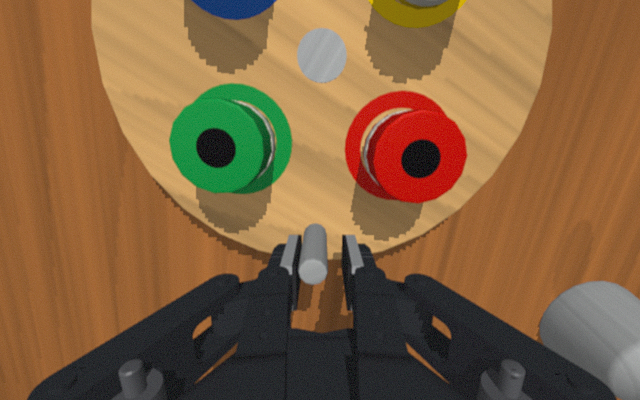

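The tool is at about -83°, with roughly 0.25 rad left to the stop mark. Pods are unmoved on their rings, and I'll go slower from here.

Request:
{"api": "play_rows", "payload": {"targets": "0.0005 0.005 0 -0.05 0.74; 0.001 0.01 0 -0.1 0.74; 0.002 0.0145 0 -0.145 0.74; 0.003 0.0185 0 -0.185 0.74; 0.003 0.021 0 -0.21 0.74"}}

```text
time_s: 27.3
position: [0.5742, 0.1285, 0.0374]
tool_rot: [[-0.315, 0.949, 0.0], [0.949, 0.315, 0.0], [0.0, 0.0, -1.0]]
ft_force: [-1.5, -0.0, 0.3]
grip_width: 0.0226
```

Request:
{"api": "play_rows", "payload": {"targets": "0 0.0015 0 -0.015 0.74; 0 0.003 0 -0.03 0.74; 0.0003 0.0045 0 -0.045 0.74; 0.0005 0.006 0 -0.06 0.74; 0.0005 0.006 0 -0.06 0.74"}}

```text
time_s: 27.8
position: [0.5781, 0.1301, 0.0371]
tool_rot: [[-0.372, 0.928, -0.004], [0.928, 0.372, -0.002], [0.0, -0.005, -1.0]]
ft_force: [-9.8, -5.5, 5.5]
grip_width: 0.0221
```

Request:
{"api": "play_rows", "payload": {"targets": "0 0.0015 0 -0.015 0.74; 0 0.003 0 -0.03 0.74; 0 0.003 0 -0.03 0.74; 0 0.003 0 -0.03 0.74; 0 0.003 0 -0.03 0.74"}}

```text
time_s: 28.3
position: [0.5782, 0.1305, 0.037]
tool_rot: [[-0.4, 0.916, -0.011], [0.917, 0.4, -0.003], [0.002, -0.011, -1.0]]
ft_force: [-20.5, -10.3, 15.1]
grip_width: 0.0221
```

```bash
python3 w.py t
```

```text
[0.5782 0.1305 0.037 ] 0.0221 [-20.5 -10.3  15.1]
red [350, 98, 121, 113, 8240] [410.8 154.8] z34 [0.5993 0.1967] z18 [0.6046 0.197 ] z52 [0.5934 0.1965]
yellow [455, 0, 31, 29, 313] [470.1  11.5] z34 [0.5928 0.2644] z18 [0.5973 0.2721] z52 [0.5877 0.2558]
blue [209, 0, 80, 18, 965] [248.6   6.6] z34 [0.4997 0.2263] z18 [0.494  0.2298] z52 [0.5061 0.2224]
green [175, 82, 122, 110, 8841] [236.7 137.6] z34 [0.5136 0.1687] z18 [0.5094 0.1658] z52 [0.5182 0.1719]
green [302, 286, 16, 9, 108] [309.3 290.2] z34 [0.5826 0.1013] z18 [0.586 0.091] z52 [0.5787 0.1128]
```

View pics/t.png

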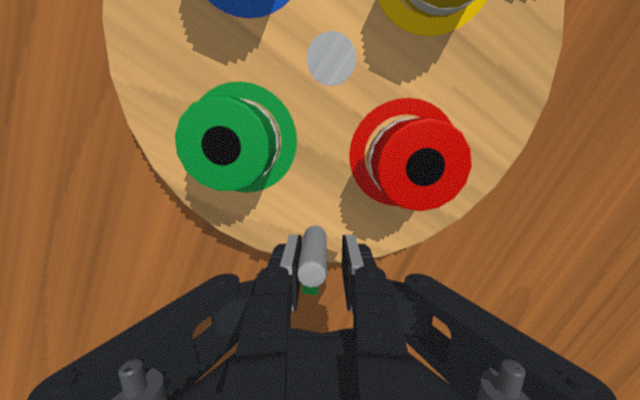

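The carousel is at its stop: the force has risen to about 23 N and the green mark (309,290) lies right under the post. I'm backing off, opening and lifting.

Request:
{"api": "play_rows", "payload": {"targets": "0 -0.003 0 0.03 0.74; 0 -0.0055 0 0.03 0.7; 0 -0.0055 0 0.03 0.6; 0 -0.0055 0 0.03 0.6; 0 -0.0055 0 0.03 0.6"}}

```text
time_s: 28.85
position: [0.5778, 0.1298, 0.0371]
tool_rot: [[-0.372, 0.928, 0.0], [0.928, 0.372, 0.0], [-0.0, 0.0, -1.0]]
ft_force: [-0.8, -0.6, -0.5]
grip_width: 0.0342
```

Request:
{"api": "play_rows", "payload": {"targets": "0 0 -0.02 0 0.6; 0 0 -0.045 0 0.6; 0 0 -0.075 0 0.6; 0 0 -0.11 0 0.6; 0 0 -0.13 0 0.6"}}

```text
time_s: 29.35
position: [0.5783, 0.1299, 0.1699]
tool_rot: [[-0.372, 0.928, 0.004], [0.928, 0.372, 0.0], [-0.001, 0.003, -1.0]]
ft_force: [-0.4, -0.3, 0.1]
grip_width: 0.0345
```

```bash
python3 w.py u; python3 -c "
from h import *
s=status.observe();print(s['q'].round(1),s['tool_rot'].round(3))"
```

```text
[0.5783 0.1299 0.1699] 0.0345 [-0.4 -0.3  0.1]
red [336, 106, 59, 60, 2245] [365.3 136.1] z34 [0.598  0.1961] z18 [0.6007 0.1961] z52 [0.595  0.1959]
yellow [342, 0, 69, 68, 2555] [379.   27.7] z34 [0.5706 0.2858] z18 [0.5718 0.291 ] z52 [0.5694 0.2799]
blue [245, 0, 65, 66, 2927] [276.6  30.6] z34 [0.4875 0.2499] z18 [0.4838 0.2531] z52 [0.4916 0.2463]
blue [625, 276, 15, 25, 186] [634.2 290.1] z34 [0.9574 0.1534] z18 [0.9807 0.1511] z52 [0.9311 0.1561]
green [246, 100, 60, 61, 2434] [274.7 130.1] z34 [0.5141 0.1685] z18 [0.512 0.167] z52 [0.5165 0.1702]
green [310, 204, 11, 23, 221] [315. 215.] z34 [0.5823 0.102 ] z18 [0.5841 0.0967] z52 [0.5803 0.108 ]
[  1.2  28.6  73.1   0.   77.9 -20.6] [[-0.372  0.928  0.008]
 [ 0.928  0.372  0.   ]
 [-0.003  0.007 -1.   ]]
```

View pics/u.png

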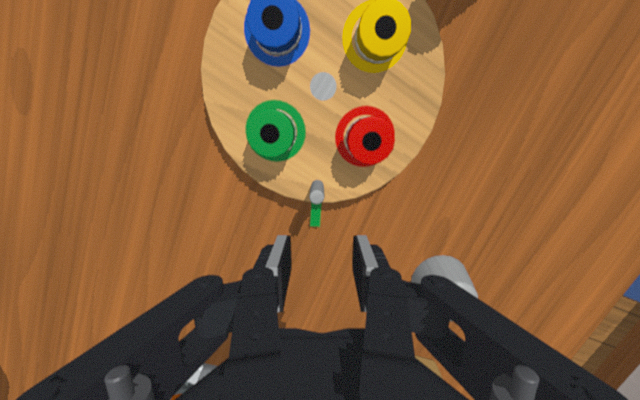

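The post lines up with the green mark at (315,215) and the pods stand on their rings. Now to the key pad, fingers shut.

Request:
{"api": "play_rows", "payload": {"targets": "-0.035 -0.018 0 0.1 1; -0.07 -0.037 0 0.2 1; -0.105 -0.056 0 0.3 1; -0.14 -0.074 0 0.38 1; -0.175 -0.093 0 0.38 1"}}

```text
time_s: 29.9
position: [0.556, -0.0687, 0.1668]
tool_rot: [[0.001, 1.0, -0.0], [1.0, -0.001, 0.0], [0.0, -0.0, -1.0]]
ft_force: [0.8, -0.5, -0.5]
grip_width: 0.0002
```

```bash
python3 -c "
from h import *
s=status.observe();print(s['position'],s['tool_rot'].round(3),(s['tool_rot'].T@(np.array([.545,-.17,.17])-s['position'])).round(4))"
```

```text
[ 0.55595192 -0.06871794  0.16680682] [[ 0.001  1.    -0.   ]
 [ 1.    -0.001  0.   ]
 [ 0.    -0.    -1.   ]] [-0.1013 -0.0108 -0.0032]
```

Request:
{"api": "play_rows", "payload": {"targets": "-0.04 -0.004 0 0 1; -0.08 -0.01 0 0 1; -0.1 -0.01 0 0 1; -0.1 -0.01 0 0 1; -0.1 -0.01 0 0 1"}}

```text
time_s: 30.4
position: [0.5462, -0.167, 0.1667]
tool_rot: [[-0.0, 1.0, -0.0], [1.0, 0.0, 0.001], [0.001, -0.0, -1.0]]
ft_force: [0.4, 0.6, 0.7]
grip_width: -0.0003
```

```bash
python3 - <<'E'
from h import *
s,im=snap('wrist','v'); print(s['position'])
t=eyes.get_image('top'); cv2.imwrite('pics/v2.png',cv2.resize(t['pixels'][130:280,220:460,::-1],None,fx=3.3,fy=3.3,interpolation=cv2.INTER_CUBIC))
for n in ('purple','orange'):
    for st,c in blobs(im,n,(0,0,640,400),60)[0]: print(n,c,[int(x) for x in st],wray(s,im,*c,.03))
E
```

```text
[ 0.54620466 -0.16704932  0.16670626]
purple [349.6846543  227.45193929] [337, 214, 27, 28, 593] [ 0.57632699 -0.20858826  0.03      ]
```

View pics/v.png

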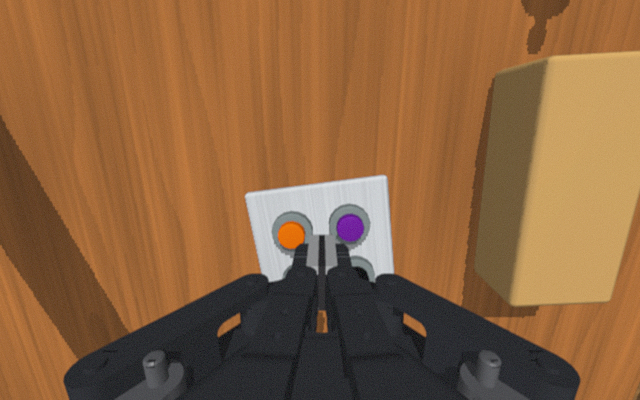

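View pics/v2.png

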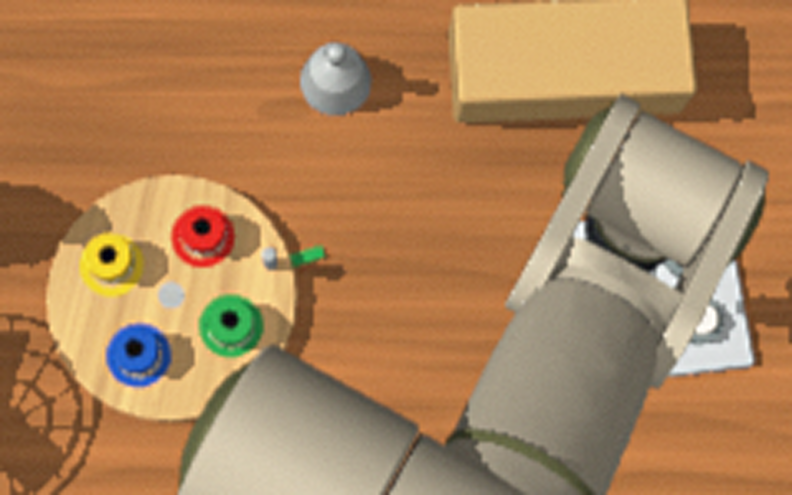

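```bash
python3 - <<'E'
from h import *
im=eyes.get_image('top'); w=eyes.get_image('wrist'); b=cv2.imread('pics/b.png')[:,:,::-1]; im=dict(im); 
S={'position':np.array([.5817,-.055,.1453]),'tool_rot':np.array([[-1,0,0],[0,1,0],[0,0,-1.]])}
def cen(img,f,roi):
    x0,y0,x1,y1=roi; h=cv2.cvtColor(np.ascontiguousarray(img),cv2.COLOR_RGB2HSV).astype(int)[y0:y1,x0:x1]; m=f(h).astype(np.uint8)
    n,l,st,c=cv2.connectedComponentsWithStats(m); i=1+np.argmax(st[1:,4]); return c[i]+[x0,y0],st[i,4],st[i,:4]
F=dict(white=lambda h:(h[...,1]<25)&(h[...,2]>225),orange=lambda h:(h[...,0]>7)&(h[...,0]<16)&(h[...,1]>200)&(h[...,2]>150),purple=lambda h:(h[...,0]>130)&(h[...,0]<155)&(h[...,1]>90),black=lambda h:(h[...,2]<50))
RT=dict(white=(426,218,441,235),orange=(405,220,421,237),purple=(401,201,417,217),black=(421,199,437,215))
g=cv2.imread('pics/g.png')[:,:,::-1]
RG=dict(white=(48,110,95,150),orange=(118,100,166,142),purple=(140,170,186,212),black=(75,178,125,218))
for k in F:
    c,a,bb=cen(b,F[k],RT[k]); c2,a2,bb2=cen(g,F[k],RG[k])
    print(k,c.round(1),a,ray(im,*c,.030)[:2].round(4),'|',c2.round(1),a2,bb2,wray(S,w,*c2,.030)[:2].round(4))
    u,v=np.round(c).astype(int); print('   depth', im['range_z'][v,u])
E
```

```text
white [432.  225.9] 66 [ 0.5212 -0.2802] | [ 73.9 128.6] 319 [11  7 25 29] [ 0.52   -0.2772]
   depth 1.5721487
orange [412.1 228.7] 56 [ 0.512  -0.2178] | [140.1 121.4] 974 [ 4  5 38 33] [ 0.5137 -0.2167]
   depth 1.0834279
purple [408.7 208.8] 71 [ 0.5755 -0.209 ] | [161.1 190.1] 844 [ 4  5 35 31] [ 0.5768 -0.208 ]
   depth 1.1188526
black [428.8 206.6] 57 [ 0.5832 -0.2729] | [ 96.9 198.4] 845 [ 4  6 37 30] [ 0.585 -0.271]
   depth 1.1675316
```

Keys (tops at z≈0.030):
- White: (0.5215,-0.280)
- Orange: (0.513,-0.2175)
- Purple: (0.576,-0.2085)
- Black: (0.584,-0.272)

I'm moving over white.

Request:
{"api": "play_rows", "payload": {"targets": "-0.04 -0.01 0 0 1; -0.08 -0.02 0 0 1; -0.113 -0.0247 0.02 0 1; -0.113 -0.0247 0.06 0 1; -0.113 -0.0247 0.08 0 1"}}

```text
time_s: 31.1
position: [0.5207, -0.2799, 0.0844]
tool_rot: [[0.0, 1.0, -0.003], [1.0, -0.0, 0.002], [0.002, -0.003, -1.0]]
ft_force: [-0.3, 0.3, -0.8]
grip_width: -0.0
```

Request:
{"api": "play_rows", "payload": {"targets": "0 0 0.03 0 1; 0 0 0.045 0 1; 0 0 0.045 0 1; 0 0 0.045 0 1; 0 0 0.045 0 1"}}

```text
time_s: 31.6
position: [0.5223, -0.2804, 0.0434]
tool_rot: [[-0.001, 1.0, 0.002], [1.0, 0.001, -0.001], [-0.001, 0.002, -1.0]]
ft_force: [0.4, -0.1, -0.1]
grip_width: -0.0005
```

```bash
python3 w.py x
```

```text
[ 0.5223 -0.2804  0.0434] -0.0005 [ 0.4 -0.1 -0.1]
```

View pics/x.png

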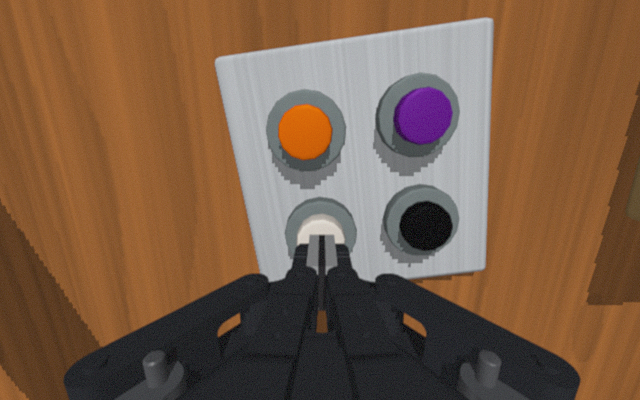

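The fingertips are centred over white (320,235). Pressing.

Request:
{"api": "play_rows", "payload": {"targets": "0 0 0.008 0 1; 0 0 0.014 0 1; 0 0 0.017 0 1; 0 0 0.019 0 1; 0 0 0.019 0 1"}}

```text
time_s: 32.15
position: [0.5223, -0.2808, 0.0275]
tool_rot: [[-0.001, 1.0, 0.003], [1.0, 0.001, -0.003], [-0.003, 0.003, -1.0]]
ft_force: [-9.4, 6.6, 38.4]
grip_width: 0.0005
```

Request:
{"api": "play_rows", "payload": {"targets": "0 0 -0.003 0 1; 0 0 -0.003 0 1; 0 0 -0.003 0 1; 0 0 -0.003 0 1"}}

```text
time_s: 32.55
position: [0.5222, -0.2807, 0.0279]
tool_rot: [[-0.001, 1.0, 0.002], [1.0, 0.001, -0.002], [-0.002, 0.002, -1.0]]
ft_force: [-2.7, 2.7, 17.1]
grip_width: 0.0002
```

Request:
{"api": "play_rows", "payload": {"targets": "0 0 -0.002 0 1; 0 0 -0.003 0 1; 0 0 -0.003 0 1; 0 0 -0.003 0 1"}}

```text
time_s: 32.95
position: [0.5221, -0.2806, 0.0292]
tool_rot: [[-0.0, 1.0, 0.001], [1.0, 0.0, -0.001], [-0.001, 0.001, -1.0]]
ft_force: [3.7, -0.6, 5.6]
grip_width: 0.0005
```

The force drops from the hard stop (17 N at 0.0279) to spring level (5.6 N at 0.0292), so white was fully down. I'm lifting and going to orange.

Request:
{"api": "play_rows", "payload": {"targets": "0 0 -0.003 0 1; 0 0 -0.01 0 1; 0 0 -0.02 0 1; 0 0 -0.025 0 1; 0 0 -0.025 0 1"}}

```text
time_s: 33.45
position: [0.5217, -0.2805, 0.055]
tool_rot: [[-0.001, 1.0, 0.001], [1.0, 0.001, -0.001], [-0.001, 0.001, -1.0]]
ft_force: [-0.0, -0.3, -0.9]
grip_width: -0.0002
```

Request:
{"api": "play_rows", "payload": {"targets": "0.03 -0.004 0 0 1; 0.063 -0.009 0 0 1; 0.063 -0.009 0 0 1; 0.063 -0.009 0 0 1; 0.063 -0.009 0 0 1"}}

```text
time_s: 33.95
position: [0.5128, -0.2182, 0.0541]
tool_rot: [[-0.0, 1.0, 0.0], [1.0, 0.0, -0.0], [-0.0, 0.0, -1.0]]
ft_force: [1.1, -0.5, 0.3]
grip_width: 0.0
```

```bash
python3 w.py y
```

```text
[ 0.5128 -0.2182  0.0541] 0.0 [ 1.1 -0.5  0.3]
```

View pics/y.png

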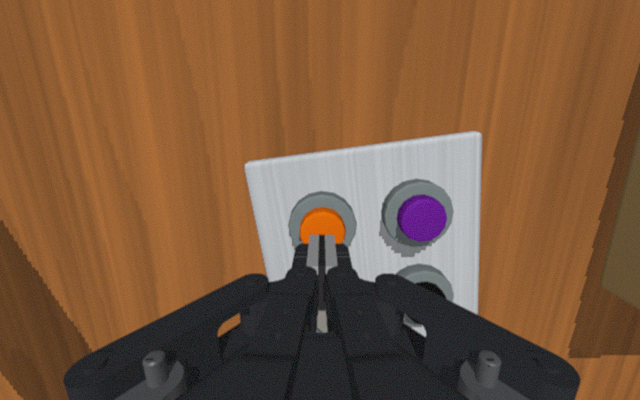

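Request:
{"api": "play_rows", "payload": {"targets": "0 0 0.012 0 1; 0 0 0.02 0 1; 0 0 0.025 0 1; 0 0 0.027 0 1; 0 0 0.027 0 1"}}

```text
time_s: 34.5
position: [0.5124, -0.2177, 0.0279]
tool_rot: [[-0.001, 1.0, -0.0], [1.0, 0.001, -0.001], [-0.001, -0.0, -1.0]]
ft_force: [-3.2, 0.6, 12.6]
grip_width: 0.0001
```

Request:
{"api": "play_rows", "payload": {"targets": "0 0 0 0 1; 0 0 0 0 1"}}

```text
time_s: 34.7
position: [0.5124, -0.2177, 0.0279]
tool_rot: [[-0.001, 1.0, -0.0], [1.0, 0.001, -0.001], [-0.001, -0.0, -1.0]]
ft_force: [-4.7, 0.7, 12.9]
grip_width: -0.0003
```

Orange bottomed at 12.9 N. Lift, then purple.

Request:
{"api": "play_rows", "payload": {"targets": "0 0 -0.01 0 1; 0 0 -0.027 0 1; 0.003 0.02 -0.027 0 1; 0.009 0.05 -0.027 0 1; 0.009 0.0635 -0.027 0 1"}}

```text
time_s: 35.2
position: [0.5777, -0.2077, 0.054]
tool_rot: [[-0.001, 1.0, 0.001], [1.0, 0.001, 0.0], [0.0, 0.001, -1.0]]
ft_force: [-1.3, 0.3, 0.1]
grip_width: -0.0002
```

Request:
{"api": "play_rows", "payload": {"targets": "0 0 0 0 1; 0 0 0 0 1; 0 0 0 0 1"}}

```text
time_s: 35.5
position: [0.5752, -0.2083, 0.054]
tool_rot: [[-0.0, 1.0, -0.001], [1.0, 0.0, 0.001], [0.001, -0.001, -1.0]]
ft_force: [-0.5, 0.1, -0.1]
grip_width: -0.0001
```

```bash
python3 w.py z
```

```text
[ 0.5752 -0.2083  0.054 ] -0.0001 [-0.5  0.1 -0.1]
```

View pics/z.png

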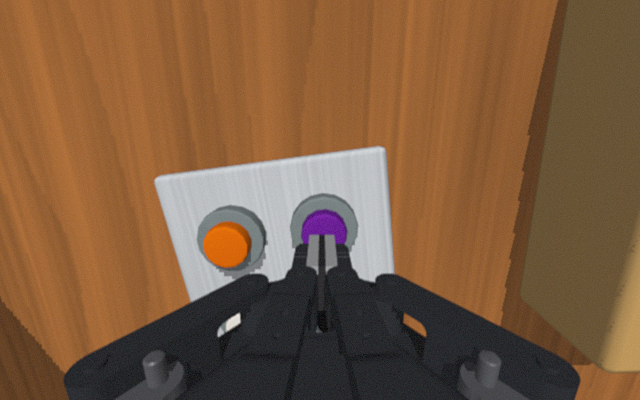

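Centred over purple (324,230). Pressing.

Request:
{"api": "play_rows", "payload": {"targets": "0 0 0.012 0 1; 0 0 0.02 0 1; 0 0 0.025 0 1; 0 0 0.027 0 1; 0 0 0.027 0 1"}}

```text
time_s: 36.05
position: [0.5756, -0.2083, 0.028]
tool_rot: [[-0.001, 1.0, -0.001], [1.0, 0.001, -0.0], [-0.0, -0.001, -1.0]]
ft_force: [-4.8, 1.6, 11.4]
grip_width: 0.0002
```

Request:
{"api": "play_rows", "payload": {"targets": "0 0 0 0 1; 0 0 0 0 1"}}

```text
time_s: 36.25
position: [0.5756, -0.2083, 0.028]
tool_rot: [[-0.001, 1.0, -0.001], [1.0, 0.001, -0.0], [-0.0, -0.001, -1.0]]
ft_force: [-6.2, 1.8, 11.8]
grip_width: 0.0002
```

Request:
{"api": "play_rows", "payload": {"targets": "0 0 -0.01 0 1; 0 0 -0.027 0 1; -0.02 0.003 -0.027 0 1; -0.05 0.009 -0.027 0 1; -0.0635 0.009 -0.027 0 1"}}

```text
time_s: 36.75
position: [0.5854, -0.2737, 0.0541]
tool_rot: [[0.0, 1.0, 0.001], [1.0, -0.0, -0.001], [-0.001, 0.001, -1.0]]
ft_force: [-0.7, -0.1, 0.3]
grip_width: -0.0001
```

Request:
{"api": "play_rows", "payload": {"targets": "0 0 0 0 1; 0 0 0 0 1; 0 0 0 0 1"}}

```text
time_s: 37.05
position: [0.5849, -0.2705, 0.054]
tool_rot: [[-0.001, 1.0, -0.001], [1.0, 0.001, 0.001], [0.001, -0.001, -1.0]]
ft_force: [1.0, -0.0, 1.1]
grip_width: -0.0001
```

```bash
python3 w.py z1
```

```text
[ 0.5849 -0.2705  0.054 ] -0.0001 [ 1.  -0.   1.1]
```

View pics/z1.png

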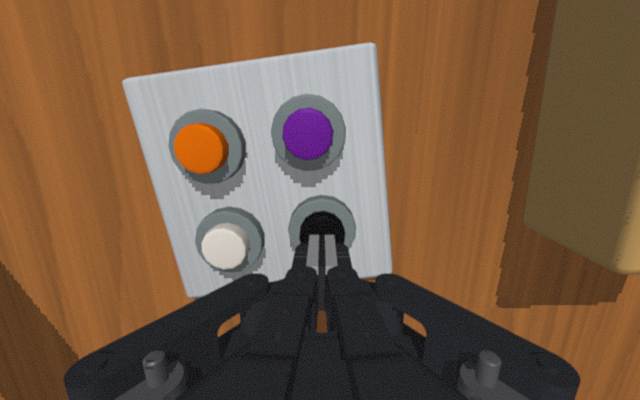

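Purple bottomed at 11.8 N. The tips are now centred over black (322,228); press it, then return to white.

Request:
{"api": "play_rows", "payload": {"targets": "0 0 0.012 0 1; 0 0 0.02 0 1; 0 0 0.025 0 1; 0 0 0.027 0 1; 0 0 0.027 0 1"}}

```text
time_s: 37.6
position: [0.585, -0.2711, 0.028]
tool_rot: [[-0.001, 1.0, -0.0], [1.0, 0.001, 0.001], [0.001, -0.0, -1.0]]
ft_force: [-3.0, 4.4, 11.7]
grip_width: 0.0002
```

Request:
{"api": "play_rows", "payload": {"targets": "0 0 0 0 1; 0 0 0 0 1"}}

```text
time_s: 37.8
position: [0.585, -0.2711, 0.028]
tool_rot: [[-0.001, 1.0, -0.0], [1.0, 0.001, 0.001], [0.001, -0.0, -1.0]]
ft_force: [-3.8, 5.0, 10.8]
grip_width: 0.0003
```

Request:
{"api": "play_rows", "payload": {"targets": "0 0 -0.01 0 1; 0 0 -0.027 0 1; -0.003 -0.02 -0.027 0 1; -0.009 -0.05 -0.027 0 1; -0.009 -0.0635 -0.027 0 1"}}

```text
time_s: 38.3
position: [0.5198, -0.2812, 0.054]
tool_rot: [[0.0, 1.0, -0.001], [1.0, -0.0, 0.0], [0.0, -0.001, -1.0]]
ft_force: [-0.0, -0.3, 0.3]
grip_width: -0.0001
```

Request:
{"api": "play_rows", "payload": {"targets": "0 0 0 0 1; 0 0 0 0 1; 0 0 0 0 1"}}

```text
time_s: 38.6
position: [0.5224, -0.2809, 0.0541]
tool_rot: [[-0.001, 1.0, 0.0], [1.0, 0.001, -0.0], [-0.0, 0.0, -1.0]]
ft_force: [1.1, -0.7, -0.2]
grip_width: 0.0001
```

Request:
{"api": "play_rows", "payload": {"targets": "0 0 0.012 0 1; 0 0 0.02 0 1; 0 0 0.025 0 1; 0 0 0.027 0 1; 0 0 0.027 0 1"}}

```text
time_s: 39.1
position: [0.5219, -0.2805, 0.028]
tool_rot: [[-0.001, 1.0, 0.0], [1.0, 0.001, 0.0], [0.0, 0.0, -1.0]]
ft_force: [-1.6, 2.8, 12.2]
grip_width: 0.0
```

Request:
{"api": "play_rows", "payload": {"targets": "0 0 0 0 1; 0 0 0 0 1"}}

```text
time_s: 39.3
position: [0.5218, -0.2806, 0.028]
tool_rot: [[-0.001, 1.0, 0.001], [1.0, 0.001, -0.0], [-0.0, 0.001, -1.0]]
ft_force: [-2.2, 3.2, 11.4]
grip_width: -0.0002
```

Request:
{"api": "play_rows", "payload": {"targets": "0 0 -0.01 0 1; 0 0 -0.03 0 1; 0 0 -0.07 0 1; 0.02 -0.02 -0.11 0 1; 0.05 -0.05 -0.15 0 1"}}

```text
time_s: 39.8
position: [0.4758, -0.2353, 0.1728]
tool_rot: [[-0.0, 1.0, 0.001], [1.0, 0.0, -0.001], [-0.001, 0.001, -1.0]]
ft_force: [-0.3, 0.3, 0.2]
grip_width: -0.0001
```

Request:
{"api": "play_rows", "payload": {"targets": "0.03 -0.03 0 0 1; 0.06 -0.06 0 0 1; 0.08 -0.08 0 0 1; 0.08 -0.08 0 0 1; 0.08 -0.08 0 0 1"}}

```text
time_s: 40.3
position: [0.3961, -0.1554, 0.1718]
tool_rot: [[-0.001, 1.0, 0.001], [1.0, 0.001, -0.001], [-0.001, 0.001, -1.0]]
ft_force: [-0.7, -0.5, 0.2]
grip_width: 0.0002
```

```bash
python3 - <<'E'
from h import *
_,im=snap('top','fin'); _,sc=snap('scene','fins'); print(status.observe()['position'],status.observe()['ft_force'])
cv2.imwrite('pics/fin2.png',cv2.resize(im['pixels'][120:280,220:460,::-1],None,fx=3.3,fy=3.3,interpolation=cv2.INTER_CUBIC))
g=im['pixels'].max(axis=2); M=((g<40)).astype(np.uint8); M[:,:230]=0;M[:,320:]=0;M[:180]=0;M[260:]=0
hub=np.array([.5415,.224])
n,l,st,c=cv2.connectedComponentsWithStats(M)
for i in range(1,n):
    if st[i,4]<60:
        p=ray(im,*c[i],.052)[:2]-hub; print(c[i].round(1),'r',np.hypot(*p).round(4),'ang',np.degrees(np.arctan2(p[1],p[0])).round(1))
E
```

```text
[ 0.39658532 -0.1560069   0.17144845] [ 0.56393309 -1.12721015  0.05739053]
[280.7 198.1] r 0.0673 ang -26.5
[252. 207.] r 0.0662 ang 62.0
[289.4 226.4] r 0.0659 ang -116.2
[260.3 235.2] r 0.0646 ang 152.8
```

View pics/fin2.png

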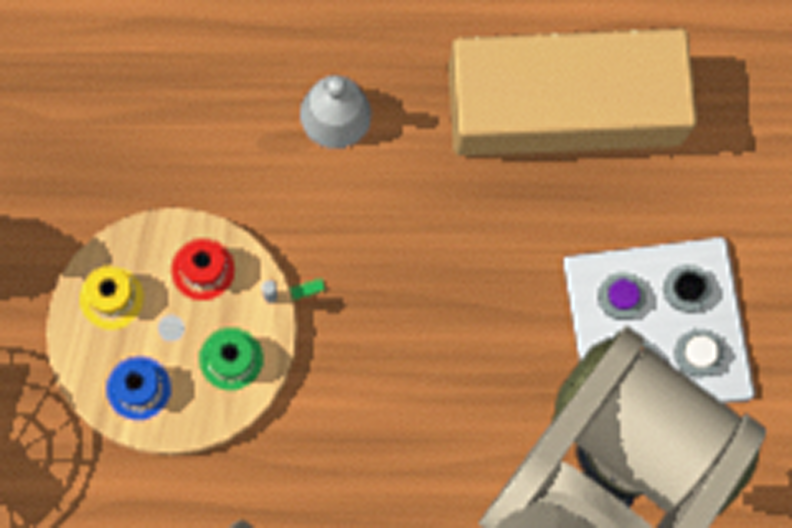

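View pics/fins.png

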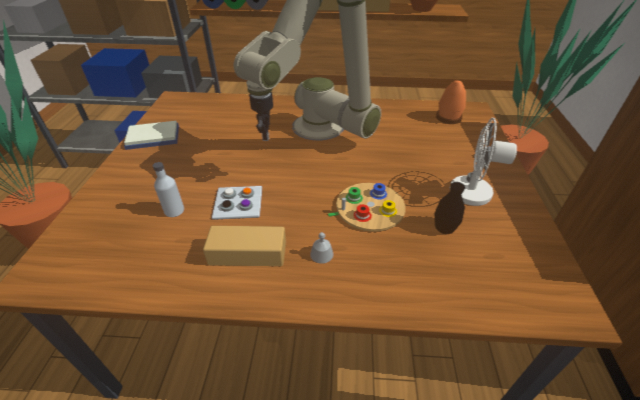

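The pods sit at radius 65-67 mm, about 90° apart. The post is at -71.3°, against -71.4° for the mark. All keys are up and the bystander objects are unmoved, so I'm handing in.

```bash
python3 -c "
from rig import env
print(env.close_job())"
```

```text
the job is handed in; nothing more can be done
None
```

I stood all four pods on their own rings, turned the carousel to its stop and pressed the keys white, orange, purple, black, white. The job was handed in at about 40 s of the 210 s limit. It gives no verdict, so this rests on my own checks.

- **Pods:** Before the turn, each pod was within 3 mm of its ring centre. In the last top view all four still stand on their rings, at radius 65–67 mm and about 90° apart.
- **Carousel:** The force rose to about 23 N at the stop. The post's final angle, taken as midway between the red and green pods, is -71.3°, against -71.4° measured for the green mark.
- **Keys:** Every press reached the key's hard stop. The first white press overshot to 38 N; the other four were 11–13 N. The keys look up again in the final pictures.
- **Other objects:** The vase, bell, flask and yoga block look unmoved in the final pictures; I did not measure their positions again. The arm was clear of everything at hand-in.

No check failed. One estimate was off: the key tops are about 34 mm above the shelf, not the 30 mm I first measured. That is why the first press was harder, and I shortened the others.

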